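# Unlock a bench gas valve and open it two true turns past the handwheel's slack

## Robot

A 7-joint arm with a two-finger parallel gripper is mounted at the origin on a cart in front of the work surface, level with it; the furniture and walls round the work are solid. World frame = base frame: x ahead of the robot, y to its left, z up, the work surface at z = 0. Lengths are in m, angles in rad, forces in N, time in s.
With the tool pointing down it reaches from about 0.4 to 0.85 m from the base axis. Payload 4.5 kg.
Tool frame: the origin (TCP) lies midway between the tips of the shut fingers; the grasp point (between the pads) lies 19 mm behind it; z points along the fingers, y is the line along which they close (so a half turn about z gives the same grasp; the last joint's range is limited). The gripper opens to 88 mm and grips with 3 to 60 N. Pads are 18 mm wide; open, the fingers measure 123 mm over their backs; the gripper's body (75 mm by 187 mm) begins 45 mm behind the grasp point.
Start: joints at [1.147, 0.689, -0.195, 1.565, 0.157, 0.902, -0.215], TCP at [0.276, -0.561, 0.203] pointing down, gripper open.
Joint ranges: [-3.01, 3.01], [-0.46, 2.08], [-1.47, 1.51], [0.13, 2.56], [-1, 4.14], [0.04, 2.09], [-2.66, 2.66]. Speed limits (rad/s): [2.57, 2.57, 3.14, 3.14, 3.14, 3.14, 3.14].

## Interface

Orientations are given as a unit quaternion [x, y, z, w].
In Python, from plant import r, eyes, finish_job gives the robot as it stands. The module is installed in compiled form; this text tells all that it offers.
- The arm moves only by the tool move_arm, never from a script. Its argument "motion" is a list of rows, each a list of 7 numbers: the shift along the tool's x, y, z in mm, then the turn, a rotation vector about the tool's x, y, z in degrees, then the closure, from 0 (fully open) to 1 (shut). A call has 1 to 5 rows; each row is the pose to reach, as a shift and turn from the pose commanded when the call began, along the tool's axes at that moment; what a row does not reach only later rows make up. A row lasts 1/8 s, in which the tool goes at most 62.5 mm and 10.7 degrees, less where a joint would pass 70% of its speed; a pose out of reach is approached as far as the arm can. A call with a gripper value outside its range is refused whole. The fingers move at their own pace and stop on an object; "newtons" is the grip in N (left out, the last holds). Time passes only in rows, so rows that repeat a pose let the fingers close. It gives the time, the measured TCP pose, the force, the opening and the grip force at its end, in the units of the state.
- r.get_state(): the state, without advancing time (a new reading comes with each control period).
- eyes.snapshot(name): name is "scene" or "side" or "wrist"; returns a dict with "frame" (384x512x3 uint8, red, green, blue), "z_map" (384x512 float32, m along the optical axis (not along the pixel's ray), 0 where there is no reading), "intrinsics" (3x3 intrinsics, pixels), "world_to_cam" (4x4, takes a point from world to camera coordinates). Camera axes: x right, y down, z forward; pixel columns grow to the right and rows downward; lengths in m; the calibration is good to about 2 mm. A picture is of the moment at which its call begins.
- finish_job(): hands the job in; it is judged then, once.
The state is a dict: "clock": time; "q": joint angles; "qd": joint speeds; "joint_torque": joint torques, N m; "tool_pos": TCP position; "eef_rot": TCP orientation; "contact_force": force on the tool from outside, world axes, zero at the start; "moment": the same for the moment, N m; "opening": opening from 0.0 (shut) to 1.0 (fully open); "finger_force": force on a finger pad.
Only numpy, scipy, OpenCV 4.12 (cv2) and the standard library are available. Lean on these libraries where they do the work, as an engineer would, in place of code of your own. Each camera call takes 0.05 s, during which the arm holds its last target. There are 200 camera calls.

## Task

The gas outlet's leaning valve is locked shut: draw the locking pin out from between the handwheel's spokes and lay it in the steel tray. Then open the valve by two turns (anticlockwise, seen from the handle side of the wheel); the wheel is loose on its stem nut, so first take up the slack and count only turning that really raises the stem. Leave the other things on the bench where they stand.

Things in the scene. Friction and masses are not known exactly. Their poses are not given: they have to be found in the camera images.
- stand: Fixed gas outlet stand: steel foot plate 130 x 110 mm, vertical 21 mm riser pipe, round gauge on top (0.50 m high). Origin: foot of the riser on the worktop, z up, -x is the operator's side; place and yaw vary. The valve stem leaves the riser up and forward, leaning 35 deg from vertical towards the stand's -x: its outward direction is (-0.574, 0, 0.819) in the stand's frame.
- barb (a point): Tip of the brass hose barb (17 mm thick) ending the 21 mm pipe that runs level from the riser's top towards the stand's -x. It is 0.25 m right above the handwheel, so a vertical tool cannot work there; one leaning along the stem axis can, from the operator's side.
- hub (a point): Centre of the aluminium handwheel, in its rim's mid-plane; at (-0.080, 0, 0.175) in the stand's frame and with the stand's axes. Three spokes 8 mm wide, rim centre-line radius 48 mm, rim 11 mm thick, square to the leaning stem axis. It turns about the stem axis; anticlockwise, seen from the handle's side, opens the valve.
- stem_top (a point): Outer end of the brass valve stem, 11 mm thick, which passes through the wheel's hub along the leaning axis: 32 mm above the wheel's mid-plane when shut, 52 mm after two turns. z of this point is the outward stem axis.
- stem (a joint): Rise of the stem along its axis, m: 0 shut (start), stop at 0.035. The wheel first turns almost freely (0.3 N at the handle) through slack, at the start 1.2 to 3.8 rad in the opening direction; then a lug under its hub meets the stem nut's lug, it takes 4 to 6 N, and the stem rises 0.010 a turn. Turning back crosses 3.8 rad of slack first. The stem stays where it is left.
- handle_mid (a point): Middle of the black revolving crank handle on the rim: 43 mm long, 15 to 17 mm thick, parallel to the stem axis and 48 mm from it, standing 8 to 51 mm above the wheel's mid-plane, this point 30 mm. It spins freely on its pin, so it can be held and led round without turning the tool. It starts anywhere from 90 to 180 deg round from the pin. z: outward along the stem axis.
- pin_head (a point): Middle of the head of the steel locking pin (head 16 mm thick, 30 mm long; pin 74 mm long, 65 to 105 g). z: along the pin, out of the head's end; its foot is 59 mm the other way. It stands parallel to the stem axis between two spokes, 33 mm from that axis on the stand's +y side, this point 31 mm above the wheel's mid-plane. Its foot sits loose, 14 mm deep, in a lug under the wheel.
- pin_mid (a point): Middle of the locking pin's length, 22 mm down its axis from pin_head. Drawn 50 mm out along its axis from the start, the pin is clear of the wheel.
- tray: Fixed low stainless tray, open on top, 170 mm (its x, roughly away from the robot) by 110 mm (its y), rim 23 mm high, floor 5 mm above the worktop; forceps lie along x in its +y half (centre at y = +37 mm, 131 x 25 mm, 9 mm high). Origin: centre of its underside, z up.
- jar: Bystander: small open glass jar, 54 mm wide, 74 mm high, standing on the worktop to the right of the stand. Origin: centre of its underside, z up.
- amber_bottle: Bystander: small stoppered amber bottle, 52 mm wide, 100 mm high, standing to the left of the stand. Origin: centre of its underside, z up.
- lab_timer: Bystander: flat white timer, 63 x 63 x 21 mm, lying left of the work, nearer the robot. Origin: centre of its underside, z up.

How it is judged:
On the way, in this order (a step that is already met when the one before it is completed fails the run):
1. the locking pin has been drawn and lies in the tray, let go, the valve still shut (x of pin_mid in the frame of tray between -0.082 and 0.082 m and y of pin_mid in the frame of tray between -0.052 and 0.052 m and z of pin_mid in the frame of tray below 0.028 m and linear speed of lock_pin below 0.02 m/s and contact force between lock_pin and the fingers below 0.05 N and value of joint stem below 0.003 m), for 0.2 s.
2. the slack is taken up and the stem has risen by its first turn (value of joint stem above 0.01 m), for 0.05 s.
At the end, for the whole second after the job is handed in: The stem has risen 20 mm (two turns of the stem nut), to within 1.25 mm (an eighth of a turn), and is still; the locking pin lies at rest in the tray (its middle inside the rim, less than 28 mm above the tray's underside) (value of joint stem between 0.01875 and 0.02125 m and velocity of joint stem between -0.0005 and 0.0005 m/s and x of pin_mid in the frame of tray between -0.082 and 0.082 m and y of pin_mid in the frame of tray between -0.052 and 0.052 m and z of pin_mid in the frame of tray below 0.028 m and linear speed of lock_pin below 0.02 m/s); the robot touches nothing.
It fails at once if the jar is pushed more than 20 mm or tipped over (distance of jar from where it was at the start of the episode above 0.02 m or angle between jar's own z axis and vertical above 0.4 rad).
It fails at once if the amber bottle is pushed more than 20 mm or tipped over (distance of amber_bottle from where it was at the start of the episode above 0.02 m or angle between amber_bottle's own z axis and vertical above 0.4 rad).
It fails at once if the timer is pushed more than 20 mm or tipped over (distance of lab_timer from where it was at the start of the episode above 0.02 m or angle between lab_timer's own z axis and vertical above 0.4 rad).
It fails at once if the valve is opened more than half a turn too far (value of joint stem above 0.025 m).
It also fails if it takes over 69 s, if anything falls off the work surface, if the arm or the gripper's body presses on something with over 40 N, if the wrist force passes 120 N, or if a joint passes its speed limit or range.

## Working session

There is one attempt and no reset: what is moved stays moved. The work goes in short steps, Python scripts to look and compute and a tool call to move; the robot and the scene stay as the last step left them, time stands still between calls to the robot, and variables do not carry over. Pictures are saved under pics/ and viewed, at most 10 in all, crops included, and the job is handed in when it is done.

Besides the shell and the picture viewer there is one more tool, called in YAML: its name, and indented under it one key for each argument. move_arm: Moves the arm, as the interface text tells. Its arguments: {"type":"object","properties":{"motion":{"type":"array","items":{"type":"array","items":{"type":"number"}}},"newtons":{"type":"number"}},"required":["motion"]}

```bash
mkdir -p pics; cat > h.py <<'E'
import numpy as np, cv2
from scipy.spatial.transform import Rotation as R
from plant import r, eyes, finish_job
def cloud(s):
    z=s["z_map"];K=np.array(s["intrinsics"]);v,u=np.indices(z.shape)
    p=np.stack([(u-K[0,2])/K[0,0]*z,(v-K[1,2])/K[1,1]*z,z,np.ones_like(z)],-1)
    w=p@np.linalg.inv(np.array(s["world_to_cam"])).T
    w=w[...,:3]; w[z==0]=np.nan
    return w
def px(s,p):
    c=np.array(s["world_to_cam"])@np.append(p,1);k=np.array(s["intrinsics"])@c[:3];return k[:2]/k[2]
E
python3 - <<'E'
from h import *
a=eyes.snapshot("scene");b=eyes.snapshot("side")
np.savez("s0.npz",**{"a_"+k:v for k,v in a.items()},**{"b_"+k:v for k,v in b.items()})
cv2.imwrite("pics/0.png",cv2.resize(np.vstack([a["frame"],b["frame"]])[...,::-1],None,fx=.78,fy=.78))
cv2.imwrite("pics/0a.png",cv2.resize(a["frame"][...,::-1],(800,600)))
cv2.imwrite("pics/0b.png",cv2.resize(b["frame"][...,::-1],(800,600)))
for s in(a,b):print(np.linalg.inv(np.array(s["world_to_cam"])).round(3))
print(r.get_state())
E
```

```text
[[-0.86  -0.213  0.464 -0.013]
 [-0.51   0.348 -0.787  0.939]
 [ 0.007 -0.913 -0.408  0.721]
 [ 0.     0.     0.     1.   ]]
[[-0.998 -0.046  0.034  0.501]
 [-0.055  0.584 -0.81   0.805]
 [ 0.018 -0.81  -0.586  0.815]
 [ 0.     0.     0.     1.   ]]
{'clock': 0.1, 'q': array([ 1.14681698,  0.6898937 , -0.19450257,  1.56621395,  0.15730021,
        0.90252713, -0.21510871]), 'qd': array([ 0.0002599 , -0.00163833, -0.00034284, -0.004156  ,  0.000709  ,
       -0.00037506, -0.00060316]), 'joint_torque': array([-3.34499229e-03, -5.28504968e+01, -1.27132528e+00, -1.53836328e+01,
       -5.24804124e-02,  2.01533454e-03,  2.33460935e-05]), 'tool_pos': array([ 0.27589508, -0.56011621,  0.2027008 ]), 'eef_rot': array([ 9.73912804e-01,  2.26921060e-01, -2.52787569e-04, -7.86648139e-04]), 'contact_force': array([0.11747788, 0.47922214, 0.66260925]), 'moment': array([ 0.00743184, -0.02636832,  0.00016311]), 'finger_force': 0.0, 'opening': 0.9978373467288133}
```

View pics/0a.png

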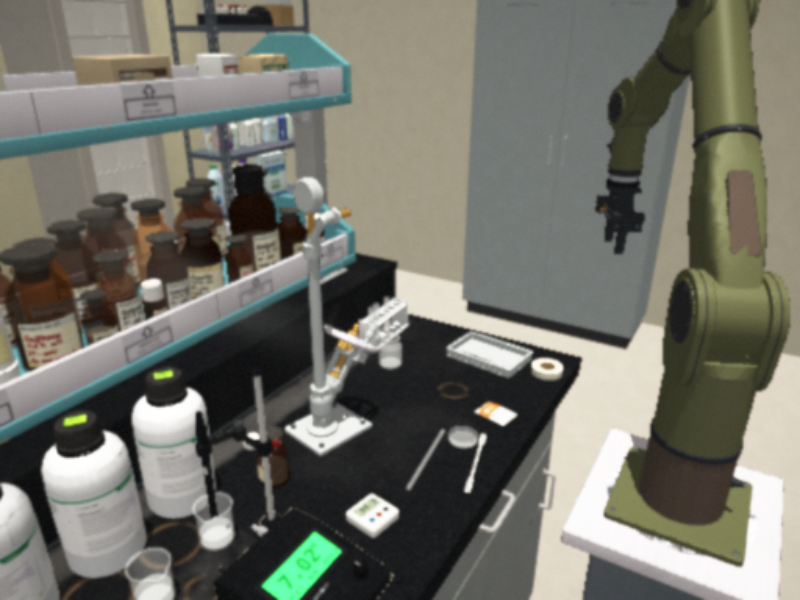

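View pics/0b.png

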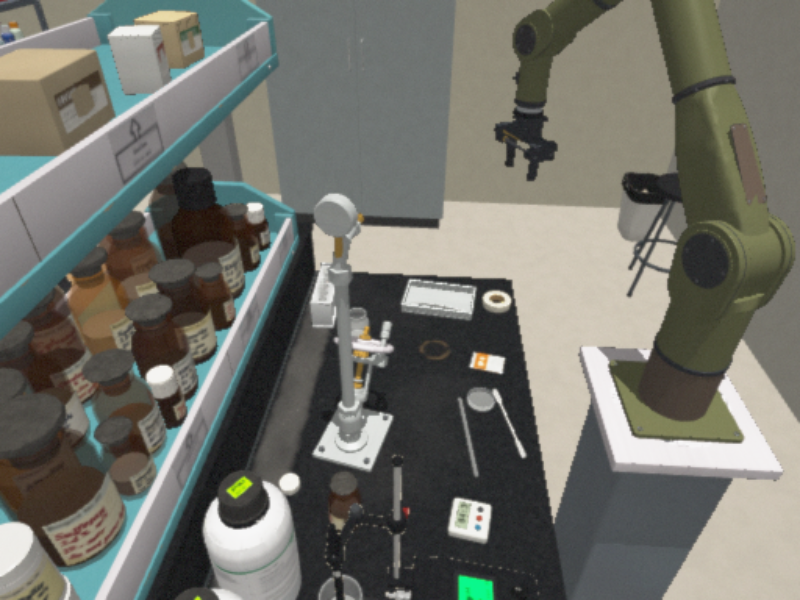

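The scene view shows the stand's foot at (325,430), wheel near (355,340), tray at (490,353). The side view shows the tray at (438,299) and foot at (355,438). Next I'll measure the stand and tray.

```bash
python3 - <<'E'
from h import *
d=np.load("s0.npz")
A={k[2:]:d[k] for k in d if k[0]=="a"};B={k[2:]:d[k] for k in d if k[0]=="b"}
ims=[]
for n,s,foot,tray in(("a",A,(325,425),(490,345)),("b",B,(350,445),(438,299))):
    w=cloud(s);sc=512/800
    for nm,c in(("foot",foot),("tray",tray)):
        u,v=(np.array(c)*sc).astype(int);print(n,nm,w[v,u])
    # riser
    W=w.reshape(-1,3);F=w[int(foot[1]*sc),int(foot[0]*sc)]
    m=(np.hypot(W[:,0]-F[0],W[:,1]-F[1])<.12)
    f=W[m&(W[:,2]>.003)&(W[:,2]<.02)]
    rc=cv2.minAreaRect((f[:,:2]*1000).astype(np.float32));print("plate",rc,len(f),np.percentile(f[:,2],[5,50,95]))
    for lo,hi in((.08,.13),(.25,.33),(.33,.4),(.40,.43),(.43,.46),(.46,.52)):
        q=W[m&(W[:,2]>lo)&(W[:,2]<hi)];print(lo,len(q),np.median(q,0).round(4),q.min(0).round(3),q.max(0).round(3))
    T=w[int(tray[1]*sc),int(tray[0]*sc)]
    f=W[(np.hypot(W[:,0]-T[0],W[:,1]-T[1])<.14)&(W[:,2]>.012)&(W[:,2]<.03)]
    print("tray",cv2.minAreaRect((f[:,:2]*1000).astype(np.float32)),len(f))
a=A["frame"][120:300,180:290][...,::-1];b=B["frame"][120:300,190:300][...,::-1]
cv2.imwrite("pics/1.png",cv2.resize(np.hstack([a,b]),None,fx=3.3,fy=3.3,interpolation=cv2.INTER_CUBIC))
E
```

```text
a foot [0.61137324 0.16111437 0.02883585]
a tray [ 0.49211759 -0.3510344   0.00707149]
plate ((602.5123901367188, 134.38943481445312), (151.8623504638672, 229.3319549560547), 74.68373107910156) 822 [0.00385977 0.01038524 0.01764899]
0.08 378 [0.6144 0.1438 0.1084] [0.593 0.099 0.08 ] [0.645 0.174 0.13 ]
0.25 208 [0.6202 0.1596 0.2904] [0.614 0.145 0.25 ] [0.635 0.165 0.33 ]
0.33 240 [0.6191 0.1609 0.3717] [0.609 0.143 0.33 ] [0.641 0.172 0.4  ]
0.4 202 [0.6153 0.1416 0.4209] [0.6   0.071 0.4  ] [0.634 0.163 0.43 ]
0.43 163 [0.6152 0.158  0.4414] [0.6   0.072 0.43 ] [0.649 0.173 0.46 ]
0.46 290 [0.6155 0.1645 0.479 ] [0.596 0.147 0.46 ] [0.654 0.175 0.499]
tray ((459.0933837890625, -294.8587646484375), (121.23338317871094, 197.65811157226562), 83.46635437011719) 310
b foot [0.62693344 0.16964481 0.02335727]
b tray [ 0.47499306 -0.30545917  0.00895677]
plate ((627.3783569335938, 168.79153442382812), (237.7561492919922, 232.0018310546875), 3.7159583568573) 1949 [0.0031787  0.00750063 0.01610299]
0.08 343 [0.619  0.1583 0.1081] [0.598 0.103 0.08 ] [0.648 0.289 0.13 ]
0.25 231 [0.6265 0.1601 0.2919] [0.618 0.15  0.25 ] [0.639 0.164 0.33 ]
0.33 307 [0.6267 0.161  0.3755] [0.612 0.146 0.33 ] [0.645 0.169 0.4  ]
0.4 171 [0.6224 0.152  0.419 ] [0.603 0.071 0.4  ] [0.637 0.16  0.43 ]
0.43 158 [0.6239 0.1625 0.4493] [0.604 0.066 0.43 ] [0.656 0.171 0.46 ]
0.46 526 [0.6261 0.1641 0.4824] [0.6   0.144 0.46 ] [0.657 0.173 0.502]
tray ((448.3675842285156, -293.34600830078125), (120.22852325439453, 222.26698303222656), 82.46930694580078) 423
```

View pics/1.png

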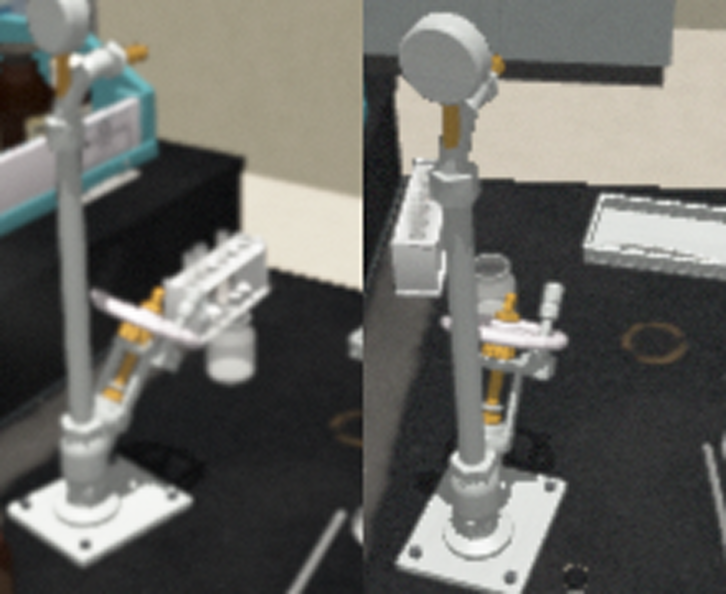

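The crops show the stem leaning toward the −y world side, the pin (silver) on the −x side of the wheel at (550,300) in the right crop, and the barb at the top.

```bash
python3 - <<'E'
from h import *
from scipy.optimize import least_squares
d=np.load("s0.npz")
A={k[2:]:d[k] for k in d if k[0]=="a"};B={k[2:]:d[k] for k in d if k[0]=="b"}
P=[];bl=[]
for n,s in(("a",A),("b",B)):
    W=cloud(s).reshape(-1,3);C=np.concatenate([s["frame"].reshape(-1,3)]).astype(int)
    m=(abs(W[:,0]-.62)<.025)&(abs(W[:,1]-.16)<.03)&(W[:,2]>.22)&(W[:,2]<.36)
    q=W[m]
    f=least_squares(lambda c:np.hypot(q[:,0]-c[0],q[:,1]-c[1])-.0105,[.623,.15],loss="soft_l1",f_scale=.002);print(n,"riser",f.x,len(q))
    m=(W[:,2]>.39)&(W[:,2]<.45)&(W[:,1]<.135)&(W[:,1]>.03)&(abs(W[:,0]-.6)<.06)
    q=W[m];print("barb",len(q));
    for lo in np.arange(.05,.14,.012):
        k=q[(q[:,1]>=lo)&(q[:,1]<lo+.012)]
        if len(k):print(lo.round(3),np.median(k,0).round(4),k[:,2].max().round(3))
    # wheel region
    m=(W[:,2]>.12)&(W[:,2]<.26)&(np.hypot(W[:,0]-.61,W[:,1]-.08)<.09)
    q=W[m];c=C[m];dark=c.sum(1)<150
    print("wheel",len(q),"dark",dark.sum(),q[dark].round(3)[:10].tolist())
    # tray edges
    m=(W[:,2]>.016)&(W[:,2]<.028)&(W[:,0]>.3)&(W[:,0]<.6)&(W[:,1]<-.15)&(W[:,1]>-.45)
    q=W[m]; 
    for ax in(0,1):print("tray",ax,np.histogram(q[:,ax],20))
E
```

```text
a riser [0.62650698 0.15223754] 367
barb 146
0.062 [0.6029 0.0717 0.4278] 0.431
0.074 [0.6046 0.0796 0.4274] 0.433
0.086 [0.607  0.0896 0.427 ] 0.433
0.098 [0.6074 0.1069 0.4329] 0.44
0.11 [0.6084 0.1143 0.4293] 0.441
0.122 [0.6129 0.1288 0.429 ] 0.434
0.134 [0.6166 0.1345 0.4271] 0.427
wheel 959 dark 69 [[0.644, 0.074, 0.239], [0.641, 0.073, 0.24], [0.64, 0.069, 0.239], [0.644, 0.074, 0.236], [0.639, 0.076, 0.238], [0.639, 0.071, 0.236], [0.635, 0.071, 0.237], [0.636, 0.065, 0.234], [0.645, 0.077, 0.234], [0.643, 0.075, 0.233]]
tray 0 (array([30, 21, 21, 28, 12,  1, 27, 16, 14, 14, 13, 13, 13, 12, 13, 15, 15,
       11, 17, 28]), array([0.3004067 , 0.31345766, 0.32650863, 0.33955959, 0.35261056,
       0.36566152, 0.37871248, 0.39176345, 0.40481441, 0.41786538,
       0.43091634, 0.44396731, 0.45701827, 0.47006923, 0.4831202 ,
       0.49617116, 0.50922213, 0.52227309, 0.53532406, 0.54837502,
       0.56142599]))
tray 1 (array([ 7, 30, 24, 19,  8, 11, 19, 22, 11, 12,  9, 16, 15, 22, 12,  5, 13,
       33, 25, 21]), array([-0.36276507, -0.35611245, -0.34945984, -0.34280723, -0.336154
[... 621 characters left out ...]
ray([0.30101618, 0.3141137 , 0.32721121, 0.34030872, 0.35340623,
       0.36650375, 0.37960126, 0.39269877, 0.40579628, 0.4188938 ,
       0.43199131, 0.44508882, 0.45818634, 0.47128385, 0.48438136,
       0.49747887, 0.51057639, 0.5236739 , 0.53677141, 0.54986893,
       0.56296644]))
tray 1 (array([18, 27, 33, 21,  7, 18, 14, 26, 10,  6, 18, 13, 21, 19, 19,  8, 27,
       31, 34, 12]), array([-0.362914  , -0.35621312, -0.34951224, -0.34281136, -0.33611048,
       -0.32940959, -0.32270871, -0.31600783, -0.30930695, -0.30260607,
       -0.29590519, -0.2892043 , -0.28250342, -0.27580254, -0.26910166,
       -0.26240078, -0.2556999 , -0.24899902, -0.24229813, -0.23559725,
       -0.22889637]))
```

```bash
cat >> h.py <<'E'
def frame(x,y,yaw):
    X=np.array([np.cos(yaw),np.sin(yaw),0]);Y=np.array([-X[1],X[0],0]);Z=np.array([0,0,1.])
    hub=np.array([x,y,0])-.08*X+.175*Z; a=-.5736*X+.8192*Z; u=np.cross(Y,a); u/=np.linalg.norm(u)  # a outward, Y pin side, u x up-back
    return hub,a,Y,np.cross(a,Y)   # angle anticlockwise from Y: cos*Y+sin*(a x Y)
E
python3 - <<'E'
from h import *
from scipy.optimize import least_squares
d=np.load("s0.npz");A={k[2:]:d[k] for k in d if k[0]=="a"};B={k[2:]:d[k] for k in d if k[0]=="b"}
for S in((A,),(B,),(A,B)):
    W=[];C=[]
    for s in S:
        W.append(cloud(s).reshape(-1,3));C.append(s["frame"].reshape(-1,3).astype(int))
    W=np.vstack(W);C=np.vstack(C)
    def dist(p,q):
        h,a,Y,V=frame(*p);r_=q-h;t=r_@a;rho=np.linalg.norm(r_-np.outer(t,a),axis=1)
        return np.hypot(rho-.048,t)-.0055
    p=np.array([.6275,.152,np.arctan2(.082,.02)])
    ok=~np.isnan(W).any(1)
    for it,tol in enumerate([.012,.008,.006,.005,.005]):
        m=ok.copy();m[ok]=abs(dist(p,W[ok]))<tol
        q=W[m];f=least_squares(lambda p:dist(p,q),p,loss="soft_l1",f_scale=.002);p=f.x
    print("torus",p,np.degrees(p[2]),len(q),np.std(f.fun),frame(*p)[0])
    h,a,Y,V=frame(*p)
    # plate
    m=ok&(W[:,2]>.006)&(W[:,2]<.014)&(C.min(1)>110)&(np.hypot(W[:,0]-.62,W[:,1]-.15)<.1)
    print("plate",m.sum(),cv2.minAreaRect((W[m][:,:2]*1000).astype(np.float32)))
    r_=W[ok]-h;t=r_@a;x=r_@Y;v=r_@V;rho=np.hypot(x,v)
    k=(t>.012)&(t<.055)&(rho>.036)&(rho<.06);dk=C[ok].sum(1)<180
    e=k&dk;print("handle",e.sum(),np.median(np.degrees(np.arctan2(v[e],x[e]))) if e.any() else 0, t[e].min() if e.any() else 0)
    e=k&~dk&(rho<.045)&(x>.02);print("pin",e.sum(),np.median(x[e]),np.median(v[e]),t[e].max() if e.any() else 0)
E
```

```text
torus [0.62612783 0.15212235 1.33566101] 76.5277386606767 152 0.0016235850869568812 [0.60748986 0.07432372 0.175     ]
plate 604 ((622.19287109375, 138.73828125), (132.7375946044922, 113.18301391601562), 75.95484924316406)
handle 68 -127.54037637251506 0.012099967453047152
pin 28 0.03925969298448989 0.004693446329088953 0.045396982847767296
torus [0.61877111 0.15404531 1.47043361] 84.24963966091177 148 0.0017511124733152715 [0.61075557 0.07444788 0.175     ]
plate 695 ((624.8228149414062, 136.49070739746094), (133.15908813476562, 111.18545532226562), 76.46236419677734)
handle 3 -141.17685134557863 0.01789665484587026
pin 39 0.03999694685654386 -0.003301852332218515 0.04632623585629767
torus [0.62475896 0.15233736 1.36425257] 78.16591428292476 305 0.0018791609904520847 [0.60835269 0.07403772 0.175     ]
plate 1299 ((622.9212646484375, 137.44163513183594), (134.89979553222656, 115.22560119628906), 75.95484924316406)
handle 71 -127.7362685401194 0.012012538837763665
pin 58 0.03867475460719512 0.0022202960325410984 0.04830840633705545
```

```bash
cat >> h.py <<'E'
from scipy.spatial.transform import Slerp
import pickle
def plan(P,Q,wps):
    """wps: (pos, Rot, closure, rows). prints calls of <=5 rows; returns end commanded pose"""
    seq=[];p,q=P,Q
    for tp,tq,c,n in wps:
        S=Slerp([0,1],R.concatenate([q,tq]))
        for i in range(1,n+1): seq.append((p+(tp-p)*i/n,S(i/n),c))
        p,q=tp,tq
    for k in range(0,len(seq),5):
        rows=[]
        for tp,tq,c in seq[k:k+5]:
            rows.append([*(Q.inv().apply(tp-P)*1000).round(1).tolist(),*np.degrees((Q.inv()*tq).as_rotvec()).round(1).tolist(),c])
        print(str(rows).replace(" ","").replace(".0,",",")); l=rows[-1]
        P=P+Q.apply(np.array(l[:3])/1000);Q=Q*R.from_rotvec(np.radians(l[3:6]))
    pickle.dump((P,Q),open("cmd.pkl","wb"));return P,Q
G=frame(.6275,.152,np.radians(76.2))
hub,a,Y,V=G
hub=np.array([.6082,.0745,.175])
def toolR(y):
    z=-a;return R.from_matrix(np.stack([np.cross(y,z),y,z],1))
def wp(t,x,v): return hub+t*a+x*Y+v*V
E
python3 - <<'E'
from h import *
s=r.get_state();P=s["tool_pos"];Q=R.from_quat(s["eef_rot"])
for sg in(1,-1):print(sg,np.degrees((Q.inv()*toolR(sg*V)).as_rotvec()))
T=toolR(V)
t=wp(.16,.033,0);print(t,Y,V,a)
plan(P,Q,[(t*.6+P*.4+[0,0,.08],Q*R.from_rotvec((Q.inv()*T).as_rotvec()*.5),0.,8),(t,T,0.,7)])
E
```

```text
1 [33.45886897 12.25860672 38.74349417]
-1 [ -15.50106279   42.30888882 -134.56329995]
[ 0.55426092 -0.00675522  0.306072  ] [-0.97113428  0.23853346  0.        ] [-0.19540661 -0.7955532  -0.5736    ] [-0.13682279 -0.55704262  0.8192    ]
[[37.1,-28,-17.7,2.1,0.8,2.4,0.0],[74.1,-56.1,-35.4,4.2,1.5,4.8,0.0],[111.2,-84.1,-53.1,6.3,2.3,7.3,0.0],[148.3,-112.1,-70.8,8.4,3.1,9.7,0.0],[185.3,-140.1,-88.6,10.5,3.8,12.1,0.0]]
[[31,-37.8,-9.3,2.1,0.8,2.4,0.0],[62,-75.6,-18.7,4.1,1.6,4.8,0.0],[93,-113.3,-28.1,6.2,2.3,7.3,0.0],[115.7,-138.5,-16.5,8.6,3.2,10,0.0],[138.4,-163.7,-5,11,4.1,12.8,0.0]]
[[15.9,-26.6,18,2.4,0.9,2.8,0.0],[31.7,-53.3,35.9,4.8,1.7,5.5,0.0],[47.5,-79.9,53.9,7.2,2.6,8.3,0.0],[63.4,-106.6,71.8,9.6,3.5,11.1,0.0],[79.2,-133.2,89.8,12,4.4,13.8,0.0]]
```

move_arm:
  motion:
    - [37.1,-28,-17.7,2.1,0.8,2.4,0]
    - [74.1,-56.1,-35.4,4.2,1.5,4.8,0]
    - [111.2,-84.1,-53.1,6.3,2.3,7.3,0]
    - [148.3,-112.1,-70.8,8.4,3.1,9.7,0]
    - [185.3,-140.1,-88.6,10.5,3.8,12.1,0]

```text
clock: 0.72
tool_pos: [0.3809, -0.3515, 0.2923]
eef_rot: [0.988, 0.121, 0.011, -0.097]
contact_force: [0.8, -0.4, -0.8]
opening: 1.002
finger_force: 0.0
```

move_arm:
  motion:
    - [31,-37.8,-9.3,2.1,0.8,2.4,0]
    - [62,-75.6,-18.7,4.1,1.6,4.8,0]
    - [93,-113.3,-28.1,6.2,2.3,7.3,0]
    - [115.7,-138.5,-16.5,8.6,3.2,10,0]
    - [138.4,-163.7,-5,11,4.1,12.8,0]

```text
clock: 1.35
tool_pos: [0.4754, -0.164, 0.3339]
eef_rot: [0.98, 0.008, 0.024, -0.196]
contact_force: [-0.3, 0.0, 0.1]
opening: 1.002
finger_force: 0.0
```

move_arm:
  motion:
    - [15.9,-26.6,18,2.4,0.9,2.8,0]
    - [31.7,-53.3,35.9,4.8,1.7,5.5,0]
    - [47.5,-79.9,53.9,7.2,2.6,8.3,0]
    - [63.4,-106.6,71.8,9.6,3.5,11.1,0]
    - [79.2,-133.2,89.8,12,4.4,13.8,0]

```text
clock: 1.98
tool_pos: [0.5548, -0.0063, 0.3057]
eef_rot: [0.947, -0.115, 0.037, -0.299]
contact_force: [0.7, -0.6, -0.2]
opening: 1.003
finger_force: 0.0
```

```bash
cat > look.py <<'E'
from h import *
import sys
n=sys.argv[1]
s=r.get_state();P,Q=pickle.load(open("cmd.pkl","rb"))
print("q",s["q"].round(3),"err mm",((s["tool_pos"]-P)*1000).round(1),"rot",np.degrees((Q.inv()*R.from_quat(s["eef_rot"])).as_rotvec()).round(1),s["clock"])
w=eyes.snapshot("wrist");f=w["frame"][...,::-1].copy();np.savez("w%s.npz"%n,**w)
for nm,p,c in(("hub",hub,(0,0,255)),("pin",wp(.046,.033,0),(0,255,0)),("stem",wp(.032,0,0),(255,0,0)),("h",wp(.051,.048*np.cos(-2.25),.048*np.sin(-2.25)),(255,0,255))):
    u=px(w,p);print(nm,u.round(1));cv2.drawMarker(f,tuple(int(i) for i in u.round()),c,cv2.MARKER_CROSS,8,1)
cv2.imwrite("pics/w%s.png"%n,cv2.resize(f,(800,600)))
W=cloud(w).reshape(-1,3);ok=~np.isnan(W).any(1);C=w["frame"].reshape(-1,3).astype(int)[ok]
q=W[ok]-hub;t=q@a;x=q@Y;v=q@V;rho=np.hypot(x,v)
for nm,m in(("stem",(abs(t-.032)<.03)&(t>.02)&(rho<.012)),("pin",(t>.035)&(t<.055)&(np.hypot(x-.033,v)<.014)),("handle",(t>.04)&(t<.06)&(rho>.035)&(rho<.062)&(x<.015)),("rim",(abs(t)<.009)&(rho>.036)&(rho<.06)&(x<.055))):
    if m.sum()>5:
        top=np.percentile(t[m],95);mm=m&(t>top-.004)
        print(nm,m.sum(),"top",top.round(4),"mid x,v",((x[mm].min()+x[mm].max())/2).round(4),((v[mm].min()+v[mm].max())/2).round(4),"med",np.median(x[mm]).round(4),np.median(v[mm]).round(4),np.degrees(np.arctan2(np.median(v[mm]),np.median(x[mm]))).round(1))
E
python3 look.py 1
```

```text
q [ 0.512  0.549 -0.333  1.755 -0.559  0.931 -1.232] err mm [ 0.5  0.5 -0.4] rot [-0.   0.1  0.1] 1.975
hub [255.9 135.5]
pin [255.9 174. ]
stem [255.9 139.7]
h [216.4 110.8]
stem 95 top 0.0329 mid x,v -0.0016 0.0001 med -0.0019 0.0001 177.1
pin 167 top 0.0475 mid x,v 0.0309 0.0078 med 0.0308 0.0082 15.0
handle 249 top 0.0512 mid x,v -0.0362 -0.0342 med -0.0362 -0.0338 -137.0
rim 2397 top 0.006 mid x,v -0.0017 -0.0004 med -0.0078 -0.001 -172.9
```

View pics/w1.png

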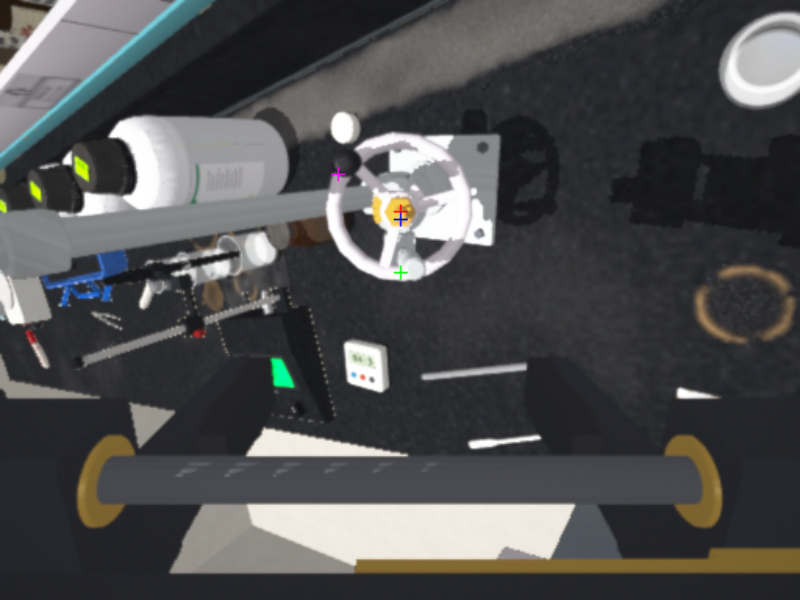

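Hub is at (402,208), pin head at (413,267), leaning slightly downhill as it is loose, and black handle at (346,160). That matches the model to about 2 mm.

```bash
sed -i 's/^hub=np.array.*/&\nhub=hub-.0015*Y/' h.py; python3 - <<'E'
from h import *
P,Q=pickle.load(open("cmd.pkl","rb"));T=toolR(V)
plan(P,Q,[(wp(.06,.0325,.006),T,.5,5),(wp(.017,.0325,.006),T,.5,5)])
E
```

```text
[[0.4,1.2,20,-0,-0,0,0.5],[0.8,2.4,40,-0,-0,0,0.5],[1.2,3.6,60,-0,-0,0,0.5],[1.6,4.8,80,-0,-0,0,0.5],[1.9,6,100,-0,-0,0,0.5]]
[[0,0,8.6,-0,-0,0,0.5],[0,0,17.2,-0,-0,0,0.5],[0,0,25.8,-0,-0,0,0.5],[0,0,34.4,-0,-0,0,0.5],[0,0.1,43,-0,-0,0,0.5]]
```

move_arm:
  motion:
    - [0.4,1.2,20,0,0,0,0.5]
    - [0.8,2.4,40,0,0,0,0.5]
    - [1.2,3.6,60,0,0,0,0.5]
    - [1.6,4.8,80,0,0,0,0.5]
    - [1.9,6,100,0,0,0,0.5]
  newtons: 25

```text
clock: 2.65
tool_pos: [0.5689, 0.043, 0.22]
eef_rot: [0.947, -0.114, 0.037, -0.298]
contact_force: [0.1, -0.2, 1.1]
opening: 0.504
finger_force: 0.0
```

move_arm:
  motion:
    - [0,0,8.6,0,0,0,0.5]
    - [0,0,17.2,0,0,0,0.5]
    - [0,0,25.8,0,0,0,0.5]
    - [0,0,34.4,0,0,0,0.5]
    - [0,0.1,43,0,0,0,0.5]

```text
clock: 3.28
tool_pos: [0.5752, 0.0673, 0.1852]
eef_rot: [0.947, -0.114, 0.037, -0.298]
contact_force: [-0.6, -0.2, -0.4]
opening: 0.503
finger_force: 0.0
```

```bash
python3 look.py 2
```

```text
q [ 0.409  0.725 -0.408  1.889 -0.65   0.579 -1.152] err mm [ 0.6 -0.4 -0.2] rot [-0.1  0.1 -0. ] 3.275
hub [246.3 165.1]
pin [244.4 240.3]
stem [244.7 177.8]
h [166.5 128.9]
stem 296 top 0.0325 mid x,v -0.0009 -0.0002 med -0.0011 -0.0004 -159.7
pin 556 top 0.0473 mid x,v 0.0325 0.0075 med 0.0312 0.0083 14.8
handle 922 top 0.0512 mid x,v -0.0347 -0.034 med -0.0348 -0.0336 -136.0
rim 6558 top 0.0059 mid x,v -0.0007 -0.0004 med -0.0087 0.0021 166.3
```

View pics/w2.png

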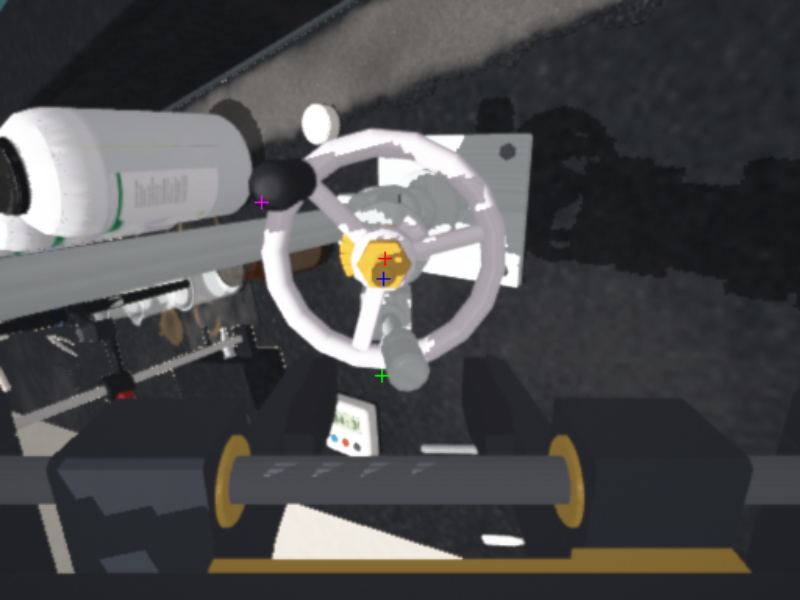

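```bash
python3 - <<'E'
from h import *
w=dict(np.load("w2.npz"));s=r.get_state();T=R.from_quat(s["eef_rot"])
for d in(0,-.019,-.029):print(d,px(w,s["tool_pos"]+T.apply([0,0,d]))*800/512)
W=cloud(w)
for u,v in((405,350),(405,365),(405,375),(400,380),(315,380),(315,430),(480,380),(480,430)):
    p=W[int(v*.64),int(u*.64)];print(u,v,(T.inv().apply(p-s["tool_pos"])*1000).round(1))
E
```

```text
0 [398.89216527 341.38497786]
-0.019 [398.85965763 361.14643638]
-0.029 [398.83977019 373.2360517 ]
405 350 [  7.7   2.2 -25.6]
405 365 [  4.9   2.1 -31.4]
405 375 [ -0.2   2.1 -29.9]
400 380 [ -1.8   0.4 -30.6]
315 380 [  9.8 -26.5 -52.1]
315 430 [  9.6 -21.9 -78.6]
480 380 [  9.6  25.4 -51.8]
480 430 [  0.5  23.6 -65.2]
```

move_arm:
  motion:
    - [1.5,1,0,0,0,0,0.9]
    - [1.5,1,0,0,0,0,1]
    - [1.5,1,0,0,0,0,1]
    - [1.5,1,0,0,0,0,1]
    - [1.5,1,0,0,0,0,1]
  newtons: 25

```text
clock: 3.95
tool_pos: [0.5763, 0.0659, 0.1851]
eef_rot: [0.947, -0.114, 0.037, -0.298]
contact_force: [-0.2, -0.5, 0.9]
opening: 0.01
finger_force: 0.0
```

move_arm:
  motion:
    - [0,0,-10,0,0,0,1]
    - [0,0,-20,0,0,0,1]
    - [0,0,-30,0,0,0,1]
    - [0,0,-42,0,0,0,1]
    - [0,0,-55,0,0,0,1]

```text
clock: 4.58
tool_pos: [0.5685, 0.0347, 0.2308]
eef_rot: [0.947, -0.114, 0.037, -0.298]
contact_force: [0.9, -0.5, 0.2]
opening: 0.008
finger_force: 0.0
```

move_arm:
  motion:
    - [0,0,-15,0,0,0,1]
    - [0,0,-30,0,0,0,1]
    - [0,0,-50,0,0,0,1]
    - [0,0,-70,0,0,0,1]
    - [0,0,-80,0,0,0,1]

```text
clock: 5.2
tool_pos: [0.5578, -0.0103, 0.2967]
eef_rot: [0.947, -0.114, 0.038, -0.298]
contact_force: [0.4, -0.7, -1.3]
opening: 0.004
finger_force: 0.0
```

```bash
python3 - <<'E'
from h import *
P,Q=pickle.load(open("cmd.pkl","rb"));P=P+Q.apply([.0015,.001,-.135]);pickle.dump((P,Q),open("cmd.pkl","wb"))
E
python3 look.py 3; python3 - <<'E'
from h import *
w=dict(np.load("w3.npz"));s=r.get_state();T=R.from_quat(s["eef_rot"])
q=T.inv().apply(cloud(w).reshape(-1,3)-s["tool_pos"]);m=(np.abs(q[:,1])<.012)&(np.abs(q[:,0])<.03)&(q[:,2]>-.04)&(q[:,2]<.06)
for lo in np.arange(-.04,.06,.01):
    k=q[m&(q[:,2]>=lo)&(q[:,2]<lo+.01)]
    if len(k):print(lo.round(2),len(k),np.median(k,0).round(4))
# tray yaw
d=np.load("s0.npz")
for c in"ab":
    W=cloud({k[2:]:d[k] for k in d if k[0]==c}).reshape(-1,3);m=(W[:,2]>.017)&(W[:,2]<.026)&(abs(W[:,0]-.47)<.1)&(abs(W[:,1]+.296)<.08)
    print(cv2.minAreaRect((W[m][:,:2]*1000).astype(np.float32)))
E
```

```text
q [ 0.514  0.565 -0.332  1.756 -0.559  0.917 -1.218] err mm [ 0.6 -1.5  1.3] rot [-0.1  0.2 -0. ] 5.2
hub [248.8 138.6]
pin [248.1 177.9]
stem [248.2 143.1]
h [207.4 113.9]
stem 92 top 0.0325 mid x,v -0.0001 -0.0003 med -0.001 -0.0002 -168.3
pin 175 top 0.0474 mid x,v 0.0324 0.0075 med 0.032 0.008 14.1
handle 256 top 0.0514 mid x,v -0.0344 -0.0343 med -0.0345 -0.0339 -135.5
rim 2458 top 0.006 mid x,v -0.0002 -0.0005 med -0.0056 0.0 179.7
-0.04 185 [ 0.0089  0.0001 -0.0376]
((469.98150634765625, -297.07867431640625), (120.53408813476562, 175.30982971191406), 82.7244644165039)
((473.05267333984375, -297.73699951171875), (117.54293060302734, 171.7473602294922), 82.82798767089844)
```

View pics/w3.png

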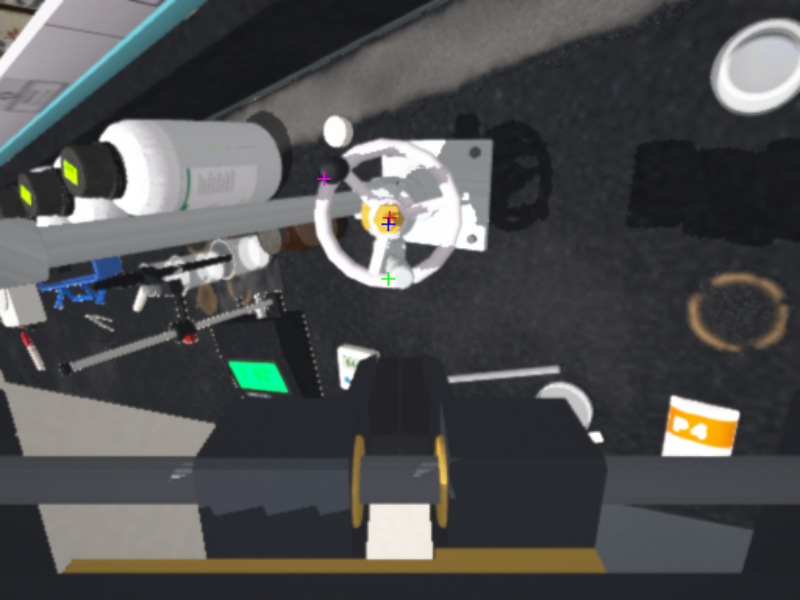

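The fingers closed on nothing: they are shut at (400,360), with the pin still at (398,275). I'll check where the fingertips really are.

```bash
python3 - <<'E'
from h import *
w=dict(np.load("w3.npz"));s=r.get_state();T=R.from_quat(s["eef_rot"])
W=cloud(w)
print("cam",T.inv().apply(np.linalg.inv(w["world_to_cam"])[:3,3]-s["tool_pos"]).round(3))
for v in range(345,470,10):
    p=W[int(v*.64),int(400*.64)];print(v,(T.inv().apply(p-s["tool_pos"])*1000).round(1),w["z_map"][int(v*.64),256])
for d in(0,-.019,-.037):print(d,[px(w,s["tool_pos"]+T.apply([x,0,d]))[1]*800/512 for x in(.009,0,-.009)])
E
```

```text
cam [ 0.079 -0.    -0.18 ]
345 [-163.3    0.6  361.8] 0.5903224
355 [-178.7    0.7  362.2] 0.595393
365 [  9.1   0.1 -40.4] 0.1546604
375 [  8.9   0.1 -47.8] 0.14769195
385 [  8.8   0.1 -53.5] 0.14230897
395 [  5.4   0.1 -53.4] 0.14343989
405 [  1.3   0.1 -53. ] 0.14507787
415 [ -2.1   0.1 -52.8] 0.1463414
425 [ -5.6   0.1 -53.6] 0.14662604
435 [ -8.9   0.1 -53.8] 0.14738762
445 [-311.5    0.8  360.6] 0.6344657
455 [-328.5    0.8  359.6] 0.6387424
465 [  26.6    0.  -113.5] 0.079709224
0 [np.float64(320.3389927530532), np.float64(340.257137120043), np.float64(359.62373150876516)]
-0.019 [np.float64(338.60045486808957), np.float64(360.2622926243844), np.float64(381.2642077363768)]
-0.037 [np.float64(359.7594412630947), np.float64(383.3692842750833), np.float64(406.18444142273165)]
```

```bash
python3 - <<'E'
from h import *
s=r.get_state();T=R.from_quat(s["eef_rot"])
for n in("scene","side"):
    w=eyes.snapshot(n);q=T.inv().apply(cloud(w).reshape(-1,3)-s["tool_pos"])
    m=(abs(q[:,0])<.03)&(abs(q[:,1])<.03)&(q[:,2]>-.15)&(q[:,2]<.03);q=q[m];print(n,len(q))
    for lo in np.arange(-.15,.03,.01):
        k=q[(q[:,2]>=lo)&(q[:,2]<lo+.01)]
        if len(k):print(lo.round(3),len(k),k.min(0).round(3),k.max(0).round(3))
E
```

```text
scene 473
-0.15 37 [-0.026 -0.029 -0.15 ] [-0.021  0.029 -0.14 ]
-0.14 65 [-0.027 -0.029 -0.14 ] [ 0.014  0.028 -0.13 ]
-0.13 17 [-0.028 -0.03  -0.129] [ 0.012  0.021 -0.122]
-0.12 11 [-0.03  -0.03  -0.119] [ 0.012  0.009 -0.11 ]
-0.11 64 [-0.03 -0.03 -0.11] [ 0.029  0.028 -0.1  ]
-0.1 57 [-0.018 -0.03  -0.099] [ 0.013  0.026 -0.09 ]
-0.09 39 [-0.014 -0.02  -0.09 ] [ 0.007  0.016 -0.08 ]
-0.08 45 [-0.018 -0.019 -0.08 ] [ 0.01   0.018 -0.07 ]
-0.07 40 [-0.014 -0.02  -0.069] [ 0.008  0.013 -0.06 ]
-0.06 39 [-0.015 -0.018 -0.06 ] [ 0.011  0.014 -0.05 ]
-0.05 38 [-0.014 -0.016 -0.05 ] [ 0.006  0.012 -0.04 ]
-0.04 21 [-0.013 -0.014 -0.04 ] [ 0.008  0.012 -0.035]
side 324
-0.15 13 [-0.023 -0.02  -0.149] [-0.022  0.025 -0.141]
-0.14 22 [-0.024 -0.025 -0.14 ] [-0.016  0.029 -0.132]
-0.11 42 [-0.029 -0.03  -0.107] [ 0.03   0.027 -0.1  ]
-0.1 44 [-0.014 -0.03  -0.099] [ 0.014  0.024 -0.09 ]
-0.09 38 [-0.011 -0.023 -0.09 ] [ 0.01   0.017 -0.08 ]
-0.08 38 [-0.011 -0.02  -0.08 ] [ 0.009  0.012 -0.07 ]
-0.07 39 [-0.011 -0.021 -0.07 ] [ 0.011  0.014 -0.06 ]
-0.06 35 [-0.011 -0.019 -0.06 ] [ 0.008  0.011 -0.05 ]
-0.05 39 [-0.011 -0.02  -0.05 ] [ 0.01  0.01 -0.04]
-0.04 14 [-0.011 -0.016 -0.04 ] [ 0.009  0.006 -0.037]
```

All three cameras agree that the real fingertips are 36.5 mm short of the reported TCP along tool z. Laterally the offset is zero. I'll apply that correction and retry.

```bash
cat >> h.py <<'E'
TO=.0365
def tip(t,x,v,T=None): return wp(t-TO,x,v)   # reported TCP for real tips at (t,x,v), tool along -a
E
python3 - <<'E'
from h import *
P,Q=pickle.load(open("cmd.pkl","rb"));T=toolR(V)
plan(P,Q,[(tip(.06,.032,.0065),T,.5,5),(tip(.017,.032,.0065),T,.5,5)])
E
```

```text
[[-0.2,-0.1,25.7,-0,-0,0,0.5],[-0.4,-0.2,51.4,-0,-0,0,0.5],[-0.6,-0.3,77.1,-0,-0,0,0.5],[-0.8,-0.4,102.8,-0,-0,0,0.5],[-1,-0.5,128.5,-0,-0,0,0.5]]
[[0,-0,8.6,-0,-0,0,0.5],[0,-0,17.2,-0,-0,0,0.5],[0,-0,25.8,-0,-0,0,0.5],[0,-0,34.4,-0,-0,0,0.5],[0,-0,43,-0,-0,0,0.5]]
```

move_arm:
  motion:
    - [-0.2,0,25.7,0,0,0,0.5]
    - [-0.4,-0.2,51.4,0,0,0,0.5]
    - [-0.6,-0.3,77.1,0,0,0,0.5]
    - [-0.8,-0.4,102.8,0,0,0,0.5]
    - [-1,-0.5,128.5,0,0,0,0.5]

```text
clock: 5.98
tool_pos: [0.5739, 0.0642, 0.1893]
eef_rot: [0.947, -0.114, 0.036, -0.298]
contact_force: [0.3, 0.5, -0.4]
opening: 0.496
finger_force: 0.0
```

move_arm:
  motion:
    - [0,0,8.6,0,0,0,0.5]
    - [0,0,17.2,0,0,0,0.5]
    - [0,0,25.8,0,0,0,0.5]
    - [0,0,34.4,0,0,0,0.5]
    - [0,0,43,0,0,0,0.5]

```text
clock: 6.6
tool_pos: [0.5806, 0.087, 0.1551]
eef_rot: [0.947, -0.114, 0.037, -0.298]
contact_force: [0.4, 0.9, -0.3]
opening: 0.501
finger_force: 0.0
```

move_arm:
  motion:
    - [0,0,0,0,0,0,0.8]
    - [0,0,0,0,0,0,1]
    - [0,0,0,0,0,0,1]
    - [0,0,0,0,0,0,1]
    - [0,0,0,0,0,0,1]
  newtons: 25

```text
clock: 7.22
tool_pos: [0.5807, 0.0878, 0.1561]
eef_rot: [0.947, -0.114, 0.037, -0.299]
contact_force: [0.5, 3.0, 4.0]
opening: 0.182
finger_force: 24.2
```

```bash
python3 look.py 4
```

```text
q [ 0.384  0.778 -0.434  1.905 -0.676  0.497 -1.13 ] err mm [0.8 0.3 0.9] rot [ 0.   0.1 -0.1] 7.225
hub [245.8 180.7]
pin [243.  278.8]
stem [243.6 200. ]
h [141.2 141.5]
stem 458 top 0.0324 mid x,v -0.0011 -0.0004 med -0.0015 -0.0003 -169.1
pin 1451 top 0.0508 mid x,v 0.0291 0.0016 med 0.0226 -0.004 -9.9
handle 1578 top 0.0512 mid x,v -0.0346 -0.034 med -0.0348 -0.0332 -136.4
rim 8215 top 0.0058 mid x,v -0.0017 -0.0003 med -0.0171 0.0061 160.2
```

Grip confirmed: the opening is 16 mm, the head's width. Drawing it out.

move_arm:
  motion:
    - [0,0,-8,0,0,0,1]
    - [0,0,-16,0,0,0,1]
    - [0,0,-26,0,0,0,1]
    - [0,0,-38,0,0,0,1]
    - [0,0,-52,0,0,0,1]

```text
clock: 7.9
tool_pos: [0.573, 0.0566, 0.1984]
eef_rot: [0.947, -0.115, 0.037, -0.298]
contact_force: [-0.3, -1.2, -0.5]
opening: 0.17
finger_force: 24.6
```

move_arm:
  motion:
    - [0,0,-15,0,0,0,1]
    - [0,0,-35,0,0,0,1]
    - [0,0,-60,0,0,0,1]
    - [0,0,-85,0,0,0,1]
    - [0,0,-105,0,0,0,1]

```text
clock: 8.52
tool_pos: [0.5585, -0.0018, 0.2854]
eef_rot: [0.947, -0.114, 0.038, -0.298]
contact_force: [-0.4, 0.3, -1.2]
opening: 0.171
finger_force: 24.6
```

```bash
python3 - <<'E'
from h import *
P,Q=pickle.load(open("cmd.pkl","rb"));P=P+Q.apply([0,0,-.157]);pickle.dump((P,Q),open("cmd.pkl","wb"))
s=r.get_state();print(s["opening"],s["tool_pos"]-P,s["q"].round(2))
for n in("scene","side"):
    w=eyes.snapshot(n);q=R.from_quat(s["eef_rot"]).inv().apply(cloud(w).reshape(-1,3)-s["tool_pos"])
    k=q[(abs(q[:,0])<.02)&(abs(q[:,1])<.02)&(q[:,2]>-.033)&(q[:,2]<.05)];print(n,len(k));print(k.min(0).round(3),k.max(0).round(3)) if len(k) else 0
# tray pose plan
yaw=np.radians(-7.2)
for sg in(1,):
  X=np.array([np.cos(yaw),np.sin(yaw),0]);Yt=np.array([-X[1],X[0],0])
  tilt=np.radians(55)
  z=np.sin(tilt)*X-np.cos(tilt)*np.array([0,0,1])
  for y in(Yt,-Yt):
    T=R.from_matrix(np.stack([np.cross(y,z),y,z],1));print(np.degrees((Q.inv()*T).as_rotvec()))
E
```

```text
0.1705940926050774 [ 0.00014337 -0.00169303  0.0015388 ] [ 0.5   0.58 -0.34  1.78 -0.57  0.88 -1.21]
scene 47
[-0.013 -0.011 -0.032] [-0.     0.003  0.008]
side 46
[-0.006 -0.012 -0.032] [0.004 0.001 0.002]
[ 68.36884735  38.92112231 137.5022289 ]
[-29.09991024  51.11690524 -22.57572625]
```

```bash
python3 - <<'E'
from h import *
P,Q=pickle.load(open("cmd.pkl","rb"))
yaw=np.radians(-7.2);X=np.array([np.cos(yaw),np.sin(yaw),0]);Yt=np.array([-X[1],X[0],0]);Z=np.array([0,0,1.])
t=np.radians(55);z=np.sin(t)*X-np.cos(t)*Z;y=-Yt;T=R.from_matrix(np.stack([np.cross(y,z),y,z],1))
foot=np.array([.4715,-.2975,.012])+.03*X-.02*Yt;e=foot-.0085*z;print(e)
P,Q=plan(P,Q,[(e+[0,0,.15],T,1,15)]);print()
plan(P,Q,[(e,T,1,10)])
E
```

```text
[ 0.49184889 -0.32022962  0.0168754 ]
[[0.8,22.3,-6.1,-1.9,3.4,-1.5,1],[1.5,44.6,-12.3,-3.9,6.8,-3,1],[2.3,66.9,-18.4,-5.8,10.2,-4.5,1],[3.1,89.3,-24.5,-7.8,13.6,-6,1],[3.9,111.6,-30.6,-9.7,17,-7.5,1]]
[[-1,23,-2.3,-1.9,3.4,-1.5,1],[-2,46,-4.6,-3.9,6.9,-3,1],[-2.9,69,-6.9,-5.8,10.3,-4.5,1],[-3.9,92.1,-9.1,-7.8,13.7,-6,1],[-4.9,115.1,-11.4,-9.7,17.1,-7.5,1]]
[[-3.8,22.8,0.9,-1.9,3.4,-1.5,1],[-7.6,45.6,1.8,-3.9,6.8,-3.1,1],[-11.4,68.4,2.8,-5.8,10.2,-4.6,1],[-15.2,91.3,3.7,-7.7,13.6,-6.1,1],[-19,114.1,4.6,-9.7,17,-7.6,1]]

[[-12.3,-0,8.6,0,0,0,1],[-24.6,-0,17.2,0,0,0,1],[-36.8,-0,25.8,0,0,0,1],[-49.1,-0,34.5,0,0,0,1],[-61.4,-0.1,43.1,0,0,0,1]]
[[-12.3,0,8.6,0,0,0,1],[-24.6,0,17.2,0,0,0,1],[-36.9,0,25.8,0,0,0,1],[-49.1,-0,34.4,0,0,0,1],[-61.4,-0,43,0,0,0,1]]
```

move_arm:
  motion:
    - [0.8,22.3,-6.1,-1.9,3.4,-1.5,1]
    - [1.5,44.6,-12.3,-3.9,6.8,-3,1]
    - [2.3,66.9,-18.4,-5.8,10.2,-4.5,1]
    - [3.1,89.3,-24.5,-7.8,13.6,-6,1]
    - [3.9,111.6,-30.6,-9.7,17,-7.5,1]

```text
clock: 9.25
tool_pos: [0.5361, -0.1073, 0.2447]
eef_rot: [0.958, -0.097, 0.186, -0.194]
contact_force: [0.4, -0.3, -1.3]
opening: 0.174
finger_force: 24.6
```

move_arm:
  motion:
    - [-1,23,-2.3,-1.9,3.4,-1.5,1]
    - [-2,46,-4.6,-3.9,6.9,-3,1]
    - [-2.9,69,-6.9,-5.8,10.3,-4.5,1]
    - [-3.9,92.1,-9.1,-7.8,13.7,-6,1]
    - [-4.9,115.1,-11.4,-9.7,17.1,-7.5,1]

```text
clock: 9.88
tool_pos: [0.5186, -0.2362, 0.2372]
eef_rot: [0.944, -0.071, 0.306, -0.099]
contact_force: [0.6, -0.2, -0.6]
opening: 0.173
finger_force: 24.6
```

move_arm:
  motion:
    - [-3.8,22.8,0.9,-1.9,3.4,-1.5,1]
    - [-7.6,45.6,1.8,-3.9,6.8,-3.1,1]
    - [-11.4,68.4,2.8,-5.8,10.2,-4.6,1]
    - [-15.2,91.3,3.7,-7.7,13.6,-6.1,1]
    - [-19,114.1,4.6,-9.7,17,-7.6,1]

```text
clock: 10.5
tool_pos: [0.4897, -0.401, 0.2494]
eef_rot: [0.912, -0.024, 0.409, -0.037]
contact_force: [0.3, -0.1, -0.7]
opening: 0.172
finger_force: 24.6
```

move_arm:
  motion:
    - [-12.3,0,8.6,0,0,0,1]
    - [-24.6,0,17.2,0,0,0,1]
    - [-36.8,0,25.8,0,0,0,1]
    - [-49.1,0,34.5,0,0,0,1]
    - [-61.4,-0.1,43.1,0,0,0,1]

```text
clock: 11.12
tool_pos: [0.4787, -0.413, 0.1886]
eef_rot: [0.915, -0.016, 0.399, -0.054]
contact_force: [-0.5, -0.5, -0.6]
opening: 0.174
finger_force: 24.6
```

```bash
python3 - <<'E'
from h import *
P,Q=pickle.load(open("cmd.pkl","rb"));s=r.get_state();T=R.from_quat(s["eef_rot"])
print(s["tool_pos"]-P,s["q"].round(2),s["opening"],np.degrees((Q.inv()*T).as_rotvec()).round(1))
for n in("scene","side"):
    w=eyes.snapshot(n);W=cloud(w).reshape(-1,3);q=T.inv().apply(W-s["tool_pos"])
    k=(abs(q[:,0])<.02)&(abs(q[:,1])<.02)&(q[:,2]>-.033)&(q[:,2]<.03);print(n,k.sum());print(q[k].min(0).round(3),q[k].max(0).round(3),W[k][:,2].min()) if k.any() else 0
E
```

```text
[-0.01317489 -0.09274526  0.17171044] [ 1.57  0.92 -0.94  2.05 -1.    0.04  0.41] 0.17428725152176952 [10.3 -8.2  0.1]
scene 27
[-0.01  -0.013 -0.03 ] [0.003 0.    0.003] 0.18352060245877722
side 24
[-0.007 -0.01  -0.031] [0.005 0.003 0.003] 0.18598559874145804
```

The 55° outward tilt runs joints 5 and 6 into their limits. I'll hold still for one row to see the settled pose, then use a smaller tilt.

move_arm:
  motion:
    - [0,0,0,0,0,0,1]
    - [0,0,0,0,0,0,1]

```text
clock: 11.48
tool_pos: [0.4787, -0.413, 0.1899]
eef_rot: [0.915, -0.017, 0.4, -0.054]
contact_force: [0.4, -0.6, -0.5]
opening: 0.17
finger_force: 24.6
```

```bash
cat > tr.py <<'E'
from h import *
yaw=np.radians(-7.2);X=np.array([np.cos(yaw),np.sin(yaw),0]);Yt=np.array([-X[1],X[0],0]);Z=np.array([0,0,1.])
def trayT(deg):
    t=np.radians(deg);z=np.sin(t)*X-np.cos(t)*Z;y=-Yt;return R.from_matrix(np.stack([np.cross(y,z),y,z],1)),z
E
python3 - <<'E'
from tr import *
s=r.get_state();P,Q=s["tool_pos"],R.from_quat(s["eef_rot"]);print(P,Q.as_quat().round(3),s["q"].round(2))
T,z=trayT(20)
foot=np.array([.4715,-.2975,.012])+.03*X-.02*Yt;e=foot-.0085*z;print(e)
plan(P,Q,[(e+[0,0,.17],T,1,10)]);
E
```

```text
[ 0.47874412 -0.41304324  0.18993755] [ 0.915 -0.017  0.4   -0.054] [ 1.57  0.92 -0.95  2.05 -1.    0.04  0.41]
[ 0.49587253 -0.32073793  0.01998739]
[[0.5,-9.2,2,-1,-2.7,0.3,1],[1,-18.3,4.1,-2,-5.3,0.6,1],[1.5,-27.5,6.1,-2.9,-8,0.9,1],[2,-36.6,8.2,-3.9,-10.7,1.2,1],[2.4,-45.8,10.2,-4.9,-13.4,1.5,1]]
[[0.7,-9.3,1.1,-1,-2.6,0.3,1],[1.3,-18.6,2.2,-2,-5.3,0.7,1],[1.9,-27.9,3.4,-3,-8,1,1],[2.5,-37.2,4.5,-3.9,-10.6,1.3,1],[3.1,-46.5,5.6,-4.9,-13.3,1.6,1]]
```

move_arm:
  motion:
    - [0.5,-9.2,2,-1,-2.7,0.3,1]
    - [1,-18.3,4.1,-2,-5.3,0.6,1]
    - [1.5,-27.5,6.1,-2.9,-8,0.9,1]
    - [2,-36.6,8.2,-3.9,-10.7,1.2,1]
    - [2.4,-45.8,10.2,-4.9,-13.4,1.5,1]

```text
clock: 12.1
tool_pos: [0.4873, -0.3662, 0.1902]
eef_rot: [0.957, -0.039, 0.288, -0.022]
contact_force: [-0.4, -0.5, -1.9]
opening: 0.172
finger_force: 24.6
```

move_arm:
  motion:
    - [0.7,-9.3,1.1,-1,-2.6,0.3,1]
    - [1.3,-18.6,2.2,-2,-5.3,0.7,1]
    - [1.9,-27.9,3.4,-3,-8,1,1]
    - [2.5,-37.2,4.5,-3.9,-10.6,1.3,1]
    - [3.1,-46.5,5.6,-4.9,-13.3,1.6,1]

```text
clock: 12.72
tool_pos: [0.4961, -0.3195, 0.19]
eef_rot: [0.983, -0.062, 0.173, 0.01]
contact_force: [-0.0, 0.6, -0.4]
opening: 0.176
finger_force: 24.6
```

```bash
python3 - <<'E'
from tr import *
P,Q=pickle.load(open("cmd.pkl","rb"));s=r.get_state();S=R.from_quat(s["eef_rot"])
print((s["tool_pos"]-P)*1000,np.degrees((Q.inv()*S).as_rotvec()).round(1),s["q"].round(2),s["opening"],s["tool_pos"],S.apply([0,0,1]))
E
```

```text
[0.21928166 1.24021166 0.04204473] [ 0.1 -0.1 -0. ] [ 0.49  0.57  0.15  2.04 -0.83  0.33 -0.33] 0.17577865604301376 [ 0.49606644 -0.31945153  0.19000552] [ 0.33833929 -0.04125508 -0.94011943]
```

```bash
python3 - <<'E'
from tr import *
P,Q=pickle.load(open("cmd.pkl","rb"));T,z=trayT(20)
plan(P,Q,[(P-[0,0,.168],T,1,10)])
E
```

```text
[[-5.7,0,15.8,-0,-0,-0,1],[-11.5,0,31.6,-0,-0,-0,1],[-17.2,0,47.4,-0,-0,-0,1],[-23,0,63.1,-0,-0,-0,1],[-28.7,0,78.9,-0,-0,-0,1]]
[[-5.8,0,15.8,-0,-0,-0,1],[-11.5,0.1,31.6,-0,-0,-0,1],[-17.3,0.1,47.4,-0,-0,-0,1],[-23,0.1,63.2,-0,-0,-0,1],[-28.8,0.1,79,-0,-0,-0,1]]
```

move_arm:
  motion:
    - [-5.7,0,15.8,0,0,0,1]
    - [-11.5,0,31.6,0,0,0,1]
    - [-17.2,0,47.4,0,0,0,1]
    - [-23,0,63.1,0,0,0,1]
    - [-28.7,0,78.9,0,0,0,1]

```text
clock: 13.35
tool_pos: [0.4962, -0.3198, 0.1055]
eef_rot: [0.983, -0.062, 0.174, 0.01]
contact_force: [1.7, -12.5, -1.2]
opening: 0.174
finger_force: 24.5
```

move_arm:
  motion:
    - [-5.8,0,15.8,0,0,0,1]
    - [-11.5,0,31.6,0,0,0,1]
    - [-17.3,0.1,47.4,0,0,0,1]
    - [-23,0.1,63.2,0,0,0,1]
    - [-28.8,0.1,79,0,0,0,1]

```text
clock: 13.98
tool_pos: [0.5092, -0.3365, 0.0392]
eef_rot: [0.986, -0.06, 0.154, -0.004]
contact_force: [-0.5, -0.5, -0.5]
opening: 0.173
finger_force: 24.6
```

```bash
python3 - <<'E'
from tr import *
P,Q=pickle.load(open("cmd.pkl","rb"));s=r.get_state();S=R.from_quat(s["eef_rot"])
print((s["tool_pos"]-P)*1000,np.degrees((Q.inv()*S).as_rotvec()).round(1),s["q"].round(2),s["opening"],s["tool_pos"],S.apply([0,0,1]))
w=eyes.snapshot("side");u=px(w,s["tool_pos"]).astype(int);print(u)
f=w["frame"][max(u[1]-90,0):u[1]+60,u[0]-100:u[0]+100,::-1];cv2.imwrite("pics/t1.png",cv2.resize(f,None,fx=4,fy=4))
E
```

```text
[ 13.36003697 -15.83632369  17.24613579] [ 1.6 -2.4  0. ] [ 0.71  0.86 -0.17  2.01 -1.    0.04 -0.08] 0.17273661928446574 [ 0.50919237 -0.33654485  0.03916596] [ 0.30347598 -0.01032342 -0.95278316]
[271 179]
```

View pics/t1.png

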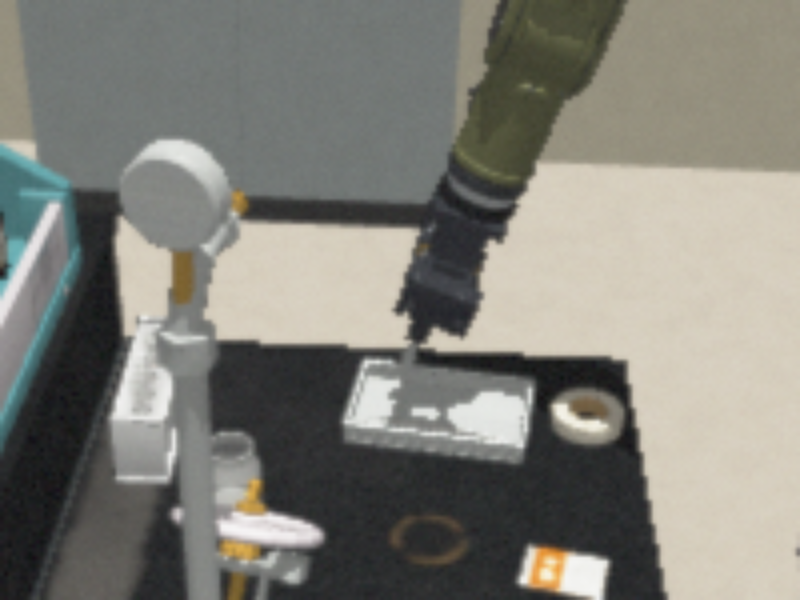

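The picture shows the gripper over the tray at (440,290), with the pin hanging above the tray's left end at (410,360). The outward tilt is limited by joint 6, so I'll lean the other way, where that joint has room.

```bash
python3 - <<'E'
from tr import *
s=r.get_state();P,Q=s["tool_pos"],R.from_quat(s["eef_rot"])
T,z=trayT(-28)
foot=np.array([.4715,-.2975,.011])+-.03*X-.017*Yt;e=foot-.0085*z;print(e)
P,Q=plan(P,Q,[(P+[-.01,.01,.06],Q,1,3),(e+[0,0,.09],T,1,12)]);print();
plan(P,Q,[(e,T,1,5)])
E
```

```text
[ 0.44356494 -0.3111061   0.01850505]
[[2.5,-3.5,-20.1,0,0,0,1],[4.9,-6.9,-40.2,0,0,0,1],[7.4,-10.4,-60.3,0,0,0,1],[3.1,-11.2,-62.6,-0.1,-3.8,0,1],[-1.1,-11.9,-64.9,-0.3,-7.6,0.1,1]]
[[-4.5,-0.8,-1.7,-0.1,-3.8,0,1],[-9,-1.6,-3.4,-0.2,-7.6,0.1,1],[-13.6,-2.3,-5,-0.3,-11.4,0.1,1],[-18.1,-3.1,-6.7,-0.5,-15.2,0.2,1],[-22.6,-3.9,-8.4,-0.6,-19,0.2,1]]
[[-4.8,-0.7,-0.2,-0.1,-3.7,0.1,1],[-9.7,-1.5,-0.3,-0.3,-7.5,0.1,1],[-14.5,-2.2,-0.5,-0.4,-11.3,0.2,1],[-19.3,-2.9,-0.6,-0.5,-15.1,0.2,1],[-24.2,-3.7,-0.7,-0.6,-18.9,0.3,1]]

[[8.4,0,15.9,-0,-0,-0,1],[16.9,0,31.8,-0,-0,-0,1],[25.3,0,47.7,-0,-0,-0,1],[33.8,0,63.6,-0,-0,-0,1],[42.2,0.1,79.4,-0,-0,-0,1]]
```

move_arm:
  motion:
    - [2.5,-3.5,-20.1,0,0,0,1]
    - [4.9,-6.9,-40.2,0,0,0,1]
    - [7.4,-10.4,-60.3,0,0,0,1]
    - [3.1,-11.2,-62.6,-0.1,-3.8,0,1]
    - [-1.1,-11.9,-64.9,-0.3,-7.6,0.1,1]

```text
clock: 14.65
tool_pos: [0.4893, -0.3236, 0.1024]
eef_rot: [0.994, -0.061, 0.087, -0.005]
contact_force: [0.5, 0.7, -0.6]
opening: 0.173
finger_force: 24.6
```

move_arm:
  motion:
    - [-4.5,-0.8,-1.7,-0.1,-3.8,0,1]
    - [-9,-1.6,-3.4,-0.2,-7.6,0.1,1]
    - [-13.6,-2.3,-5,-0.3,-11.4,0.1,1]
    - [-18.1,-3.1,-6.7,-0.5,-15.2,0.2,1]
    - [-22.6,-3.9,-8.4,-0.6,-19,0.2,1]

```text
clock: 15.28
tool_pos: [0.4666, -0.3164, 0.106]
eef_rot: [0.995, -0.061, -0.079, -0.011]
contact_force: [0.0, 0.1, -0.9]
opening: 0.172
finger_force: 24.6
```

move_arm:
  motion:
    - [-4.8,-0.7,-0.2,-0.1,-3.7,0.1,1]
    - [-9.7,-1.5,-0.3,-0.3,-7.5,0.1,1]
    - [-14.5,-2.2,-0.5,-0.4,-11.3,0.2,1]
    - [-19.3,-2.9,-0.6,-0.5,-15.1,0.2,1]
    - [-24.2,-3.7,-0.7,-0.6,-18.9,0.3,1]

```text
clock: 15.9
tool_pos: [0.4435, -0.31, 0.1103]
eef_rot: [0.968, -0.061, -0.241, -0.015]
contact_force: [0.5, -0.7, -1.4]
opening: 0.173
finger_force: 24.6
```

```bash
cat > chk.py <<'E'
from tr import *
P,Q=pickle.load(open("cmd.pkl","rb"));s=r.get_state();S=R.from_quat(s["eef_rot"])
print((s["tool_pos"]-P)*1000,np.degrees((Q.inv()*S).as_rotvec()).round(1),s["q"].round(2),s["opening"],s["tool_pos"],S.apply([0,0,1]))
E
python3 chk.py
```

```text
[-3.60075599e-03  1.17756985e+00  9.17783177e+01] [-0.  -0.  -0.1] [ 0.1   1.07  0.73  1.46 -0.4   1.26 -0.82] 0.17272342684058026 [ 0.44353244 -0.30997226  0.11034096] [-0.46558998  0.0590707  -0.88302697]
```

move_arm:
  motion:
    - [8.4,0,15.9,0,0,0,1]
    - [16.9,0,31.8,0,0,0,1]
    - [25.3,0,47.7,0,0,0,1]
    - [33.8,0,63.6,0,0,0,1]
    - [42.2,0,79.4,0,0,0,1]

```text
clock: 16.52
tool_pos: [0.4433, -0.3105, 0.0195]
eef_rot: [0.969, -0.061, -0.24, -0.015]
contact_force: [0.4, 0.3, -0.5]
opening: 0.168
finger_force: 24.6
```

```bash
python3 chk.py; python3 - <<'E'
from h import *
s=r.get_state()
w=eyes.snapshot("side");u=px(w,s["tool_pos"]).astype(int);print(u)
f=w["frame"][max(u[1]-90,0):u[1]+60,u[0]-100:u[0]+100,::-1];cv2.imwrite("pics/t2.png",cv2.resize(f,None,fx=4,fy=4))
E
```

```text
[-0.23080951  0.63763697  0.98015427] [-0.   0.1  0. ] [ 0.12  1.19  0.68  1.47 -0.46  1.13 -0.81] 0.1682904033022456 [ 0.44330523 -0.31051219  0.01954279] [-0.46385718  0.05880037 -0.88395647]
[288 188]
```

View pics/t2.png

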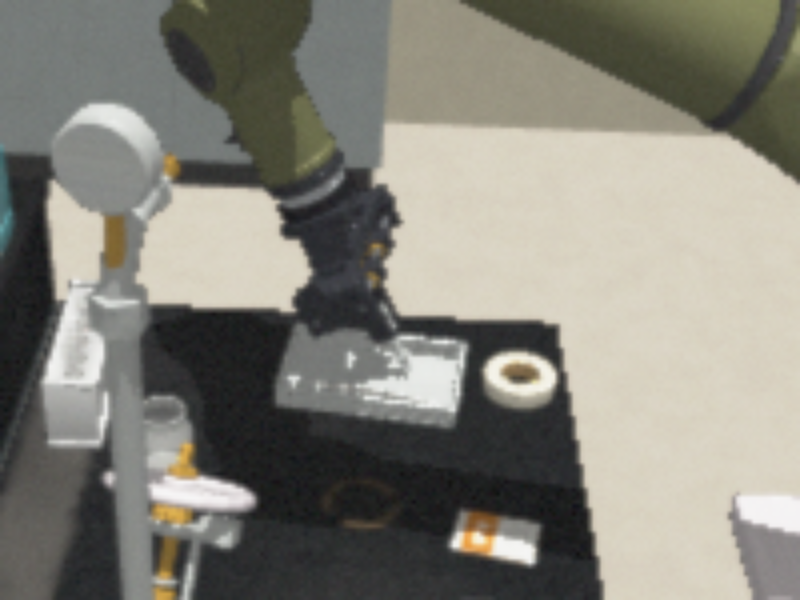

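The picture shows the fingers at (380,320) over the tray's middle, with the pin foot at the floor and the head leaning toward the tray's far side. Releasing.

move_arm:
  motion:
    - [0,0,0,0,0,0,0.4]
    - [0,0,0,0,0,0,0.3]
    - [0,0,0,0,0,0,0.3]
    - [0,0,-10,0,0,0,0.3]
    - [0,0,-30,0,0,0,0.3]

```text
clock: 17.2
tool_pos: [0.4573, -0.3121, 0.048]
eef_rot: [0.969, -0.061, -0.241, -0.015]
contact_force: [-0.1, 0.9, -0.1]
opening: 0.696
finger_force: 0.0
```

move_arm:
  motion:
    - [0,0,-25,0,0,0,0.3]
    - [0,0,-55,0,0,0,0.3]
    - [0,0,-90,0,0,0,0.3]
    - [0,0,-130,0,0,0,0.3]
    - [0,0,-170,0,0,0,0.3]

```text
clock: 17.82
tool_pos: [0.5369, -0.3223, 0.1998]
eef_rot: [0.969, -0.061, -0.24, -0.015]
contact_force: [0.7, 0.5, 0.2]
opening: 0.703
finger_force: 0.0
```

```bash
python3 - <<'E'
from tr import *
P,Q=pickle.load(open("cmd.pkl","rb"));P=P+Q.apply([0,0,-.2]);pickle.dump((P,Q),open("cmd.pkl","wb"))
s=r.get_state();print(s["tool_pos"]-P,s["opening"],s["q"].round(2))
ims=[]
for n in("side","wrist"):
    w=eyes.snapshot(n);u=px(w,[.4715,-.2975,.01]).astype(int);print(u)
    k=45 if n=="side" else 140
    f=w["frame"][max(u[1]-k,0):u[1]+k,max(u[0]-k,0):u[0]+k,::-1];ims.append(cv2.resize(f,(400,400)))
    W=cloud(w).reshape(-1,3)-[.4715,-.2975,0];x=W@X;y=W@Yt
    m=(abs(x)<.075)&(abs(y)<.044)&(W[:,2]>.009)&(W[:,2]<.05);d=np.c_[x,y,W[:,2]][m]
    print(n,m.sum());
    H,_,_=np.histogram2d(d[:,0],d[:,1],bins=[15,11],range=[[-.075,.075],[-.044,.044]]);print(H.astype(int))
    print(d[d[:,1]<.02].min(0),d[d[:,1]<.02].max(0))
cv2.imwrite("pics/t3.png",np.hstack(ims))
E
```

```text
[0.00032359 0.00071879 0.00464727] 0.7026019643643278 [ 0.14  1.08  0.75  1.04 -0.39  1.64 -0.93]
[280 192]
side 117
[[1 1 0 0 0 0 0 0 1 0 0]
 [0 0 0 0 0 0 0 0 0 0 1]
 [0 0 0 0 0 0 1 1 0 0 3]
 [0 1 1 0 1 2 0 0 0 2 1]
 [0 0 0 1 0 0 0 0 0 2 0]
 [0 0 0 3 2 0 0 0 1 5 0]
 [0 0 1 5 4 0 0 0 0 2 0]
 [0 0 0 4 1 1 0 0 3 3 0]
 [0 0 1 6 1 0 1 0 1 2 0]
 [0 0 0 4 2 0 0 0 4 1 0]
 [0 0 0 5 7 0 1 0 2 1 0]
 [0 0 2 7 0 0 0 0 3 0 0]
 [0 0 0 4 0 0 0 0 2 0 0]
 [0 1 0 0 0 0 0 0 1 1 0]
 [0 0 0 0 0 0 0 0 2 0 0]]
[-0.07049318 -0.04349317  0.00900031] [0.05978568 0.01424522 0.02651323]
[240 135]
wrist 695
[[ 0  0  0  0  0  0  0  0  0  0  0]
 [ 0  0  0  0  0  0  0  0  0  5  7]
 [ 0  0  0  0  0  0  0  0  0  3 13]
 [ 0  0  0  0  0  0  0  0  0  6 11]
 [ 0  0  0  0  0  0  0  0  0  8 11]
 [ 0  0  0 28 10  0  0  0  0  6 11]
 [ 0  0 10 40 23  0  0  0  0 10  5]
 [ 0  0  2 35  5  0  0  0  4  5  0]
 [ 0  0  5 42  0  0  0  0  7  0  0]
 [ 0  0 17 32  3  0  0  0  7  0  0]
 [ 0  0 38 55  4  0  0  0 16  0  0]
 [ 0  0 43 53  0  0  0  0 12  0  0]
 [ 0  0 42 38  0  0  0  0 10  0  0]
 [ 0  0  0  0  0  0  0  0 11  0  0]
 [ 0  0  0  0  0  0  0  0  2  0  0]]
[-0.02447495 -0.02789622  0.00900107] [ 0.04964578 -0.00795613  0.02030915]
```

View pics/t3.png

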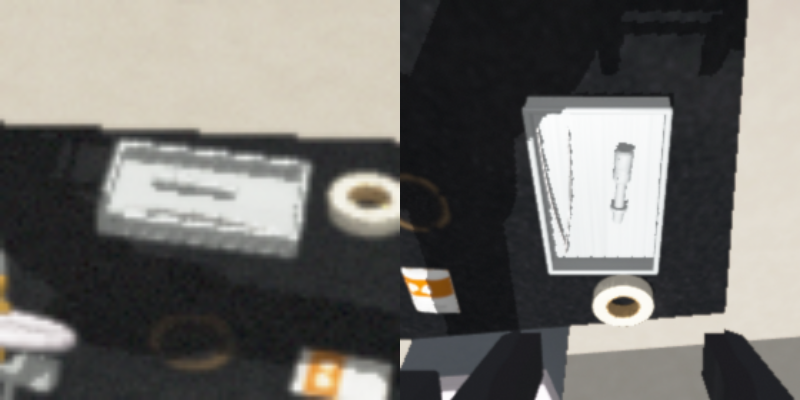

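The pin lies in the tray: (190,188) in the left half and (622,180) in the right, beside the forceps, mid at tray (+0.01, −0.018). Next comes the handle.

```bash
cat >> h.py <<'E'
def crankT(deg=60):
    f=np.radians(deg);return toolR(np.cos(f)*V+np.sin(f)*Y)
E
python3 - <<'E'
from h import *
w=dict(np.load("w1.npz"));W=cloud(w)
for u,v in((760,60),(770,30),(750,95),(725,60),(455,500)):print(u,v,W[int(v*.64),min(int(u*.64),511)].round(3))
P,Q=pickle.load(open("cmd.pkl","rb"))
T=crankT(60);t=tip(.13,-.0346,-.034);print(t, np.degrees((Q.inv()*T).as_rotvec()))
mid=P*.5+t*.5+[-.06,0,.06]
S=Slerp([0,1],R.concatenate([Q,T]))
plan(P,Q,[(mid,S(.5),.5,8),(t,T,.5,7)])
E
```

```text
760 60 [ 0.663 -0.14   0.003]
770 30 [ 0.681 -0.146  0.008]
750 95 [ 0.637 -0.133  0.057]
725 60 [ 0.663 -0.121  0.054]
455 500 [ 0.558 -0.085  0.397]
[0.63710884 0.04085427 0.2710976 ] [47.44743332  7.56076839 54.30550996]
[[-9.3,-22.4,-8.9,3,0.5,3.4,0.5],[-18.7,-44.8,-17.8,5.9,0.9,6.8,0.5],[-28,-67.2,-26.7,8.9,1.4,10.2,0.5],[-37.4,-89.7,-35.6,11.9,1.9,13.6,0.5],[-46.7,-112.1,-44.5,14.8,2.4,17,0.5]]
[[-15.5,-20.3,-3.8,3,0.4,3.4,0.5],[-31,-40.6,-7.6,6,0.9,6.8,0.5],[-46.5,-61,-11.4,8.9,1.4,10.2,0.5],[-42.8,-90.9,-6.6,12.3,1.9,14,0.5],[-39.1,-120.9,-1.7,15.7,2.4,17.9,0.5]]
[[-5.8,-27.1,12.8,3.4,0.6,3.9,0.5],[-11.5,-54.2,25.6,6.8,1.1,7.8,0.5],[-17.3,-81.4,38.4,10.2,1.7,11.6,0.5],[-23,-108.5,51.2,13.6,2.2,15.5,0.5],[-28.8,-135.7,63.9,17,2.8,19.4,0.5]]
```

move_arm:
  motion:
    - [-9.3,-22.4,-8.9,3,0.5,3.4,0.5]
    - [-18.7,-44.8,-17.8,5.9,0.9,6.8,0.5]
    - [-28,-67.2,-26.7,8.9,1.4,10.2,0.5]
    - [-37.4,-89.7,-35.6,11.9,1.9,13.6,0.5]
    - [-46.7,-112.1,-44.5,14.8,2.4,17,0.5]

```text
clock: 18.55
tool_pos: [0.5294, -0.2077, 0.259]
eef_rot: [0.943, -0.235, -0.21, -0.103]
contact_force: [-1.1, -0.5, 0.8]
opening: 0.496
finger_force: 0.0
```

move_arm:
  motion:
    - [-15.5,-20.3,-3.8,3,0.4,3.4,0.5]
    - [-31,-40.6,-7.6,6,0.9,6.8,0.5]
    - [-46.5,-61,-11.4,8.9,1.4,10.2,0.5]
    - [-42.8,-90.9,-6.6,12.3,1.9,14,0.5]
    - [-39.1,-120.9,-1.7,15.7,2.4,17.9,0.5]

```text
clock: 19.18
tool_pos: [0.5578, -0.0875, 0.2893]
eef_rot: [0.877, -0.407, -0.17, -0.192]
contact_force: [-0.7, 0.5, -0.7]
opening: 0.5
finger_force: 0.0
```

move_arm:
  motion:
    - [-5.8,-27.1,12.8,3.4,0.6,3.9,0.5]
    - [-11.5,-54.2,25.6,6.8,1.1,7.8,0.5]
    - [-17.3,-81.4,38.4,10.2,1.7,11.6,0.5]
    - [-23,-108.5,51.2,13.6,2.2,15.5,0.5]
    - [-28.8,-135.7,63.9,17,2.8,19.4,0.5]

```text
clock: 19.8
tool_pos: [0.6362, 0.0423, 0.273]
eef_rot: [0.762, -0.574, -0.116, -0.277]
contact_force: [0.1, -0.4, -0.7]
opening: 0.5
finger_force: 0.0
```

```bash
python3 look.py 5
```

```text
q [-0.046  0.693  0.423  1.638 -0.994  1.157 -1.999] err mm [-1.   1.5  1.8] rot [0.1 0.1 0.1] 19.8
hub [305.2 163.7]
pin [348.  196.1]
stem [311.2 172.3]
h [258.4 199.1]
stem 146 top 0.0326 mid x,v -0.0005 -0.0001 med -0.001 -0.0001 -176.1
handle 339 top 0.0511 mid x,v -0.0349 -0.0337 med -0.0355 -0.0329 -137.1
rim 3587 top 0.006 mid x,v -0.0001 -0.0003 med 0.0008 0.01 85.7
```

```bash
python3 - <<'E'
from h import *
P,Q=pickle.load(open("cmd.pkl","rb"));T=crankT(60)
plan(P,Q,[(tip(.019,-.0347,-.0337),T,.5,10)])
E
```

```text
[[0,0,11.1,-0,-0,0,0.5],[0,0,22.2,-0,-0,0,0.5],[0.1,0.1,33.3,-0,-0,0,0.5],[0.1,0.1,44.4,-0,-0,0,0.5],[0.1,0.1,55.5,-0,-0,0,0.5]]
[[0,0,11.1,-0,-0,0,0.5],[0.1,0,22.2,-0,-0,0,0.5],[0.1,0.1,33.3,-0,-0,0,0.5],[0.1,0.1,44.4,-0.1,-0,0,0.5],[0.1,0.1,55.5,-0.1,-0,0,0.5]]
```

move_arm:
  motion:
    - [0,0,11.1,0,0,0,0.5]
    - [0,0,22.2,0,0,0,0.5]
    - [0.1,0.1,33.3,0,0,0,0.5]
    - [0.1,0.1,44.4,0,0,0,0.5]
    - [0.1,0.1,55.5,0,0,0,0.5]

```text
clock: 20.48
tool_pos: [0.6442, 0.0727, 0.227]
eef_rot: [0.763, -0.572, -0.117, -0.277]
contact_force: [-0.1, -0.1, 1.0]
opening: 0.498
finger_force: 0.0
```

move_arm:
  motion:
    - [0,0,11.1,0,0,0,0.5]
    - [0.1,0,22.2,0,0,0,0.5]
    - [0.1,0.1,33.3,0,0,0,0.5]
    - [0.1,0.1,44.4,0,0,0,0.5]
    - [0.1,0.1,55.5,0,0,0,0.5]

```text
clock: 21.1
tool_pos: [0.6519, 0.1036, 0.1817]
eef_rot: [0.763, -0.572, -0.117, -0.277]
contact_force: [1.0, -0.2, -0.7]
opening: 0.499
finger_force: 0.0
```

```bash
python3 look.py 6
```

```text
q [ 0.021  0.781  0.113  1.702 -0.995  0.851 -2.004] err mm [-0.4  1.2  1.7] rot [ 0.2  0.1 -0.1] 21.1
hub [335.3 207.5]
pin [419.3 277.5]
stem [351.8 231.5]
h [261.  285.1]
stem 624 top 0.0592 mid x,v -0.0067 -0.0081 med -0.0071 -0.008 -131.3
handle 1105 top 0.0511 mid x,v -0.0353 -0.0333 med -0.0361 -0.0319 -138.5
rim 7605 top 0.0059 mid x,v -0.0007 -0.0003 med -0.0127 0.0241 117.7
```

View pics/w6.png

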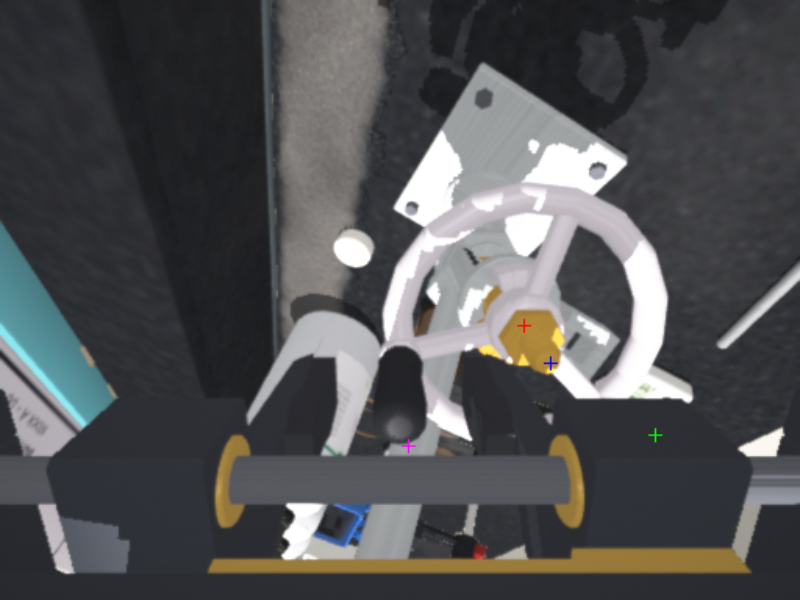

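The handle sits centred between the open fingers at (400,400). I'll close on it and work out the circle rows.

move_arm:
  motion:
    - [0,0,0,0,0,0,0.8]
    - [0,0,0,0,0,0,1]
    - [0,0,0,0,0,0,1]
    - [0,0,0,0,0,0,1]
  newtons: 25

```text
clock: 21.65
tool_pos: [0.6518, 0.1028, 0.1825]
eef_rot: [0.763, -0.572, -0.116, -0.277]
contact_force: [-1.0, -1.2, 1.8]
opening: 0.174
finger_force: 24.9
```

```bash
cat > circ.py <<'E'
from h import *
C=np.array([-.0006,-.0003])
def ang():
    s=r.get_state();p=s["tool_pos"]-TO*R.from_quat(s["eef_rot"]).apply([0,0,1])-hub
    x=p@Y-C[0];v=p@V-C[1];return np.degrees(np.arctan2(v,x)),np.hypot(x,v)*1000,p@a
if __name__=="__main__":
    print(ang(),r.get_state()["contact_force"],r.get_state()["q"].round(2))
    P,Q=pickle.load(open("cmd.pkl","rb"));T=crankT(60)
    th=-135.8
    P,Q=plan(P,Q,[(tip(.019,C[0]+.048*np.cos(np.radians(th+18*i)),C[1]+.048*np.sin(np.radians(th+18*i))),Q,1,1) for i in range(1,41)])
E
python3 circ.py
```

```text
(np.float64(-133.55808728341395), np.float64(48.48096121480819), np.float64(0.020918276651479224)) [-0.99062145 -1.15695228  1.79950609] [ 0.02  0.78  0.12  1.7  -0.99  0.85 -2.  ]
[[-13.7,5.6,0,0,0,0,1],[-25,15.5,0,0,0,0,1],[-32.7,28.4,0,0,0,0,1],[-36,43,0.1,0,0,0,1],[-34.6,58,0.1,0,0,0,1]]
[[5.9,13.8,-0,0,0,0,1],[15.8,25.1,0,0,0,0,1],[28.7,32.8,0,0,0,0,1],[43.3,36.1,0,0,0,0,1],[58.3,34.8,0,0,0,0,1]]
[[13.8,-6,0,0,0,0,1],[25.1,-15.8,0,0,0,0,1],[32.8,-28.7,0,0,0,0,1],[36.1,-43.4,0,0,0,0,1],[34.7,-58.3,0,0,0,0,1]]
[[-5.9,-13.8,-0,0,0,0,1],[-15.8,-25.1,-0,0,0,0,1],[-28.7,-32.8,-0,0,0,0,1],[-43.3,-36.2,-0,0,0,0,1],[-58.3,-34.8,-0.1,0,0,0,1]]
[[-13.8,5.9,0,0,0,0,1],[-25.1,15.8,0,0,0,0,1],[-32.8,28.7,0,0,0,0,1],[-36.1,43.3,0.1,0,0,0,1],[-34.7,58.3,0.1,0,0,0,1]]
[[5.9,13.8,-0,0,0,0,1],[15.8,25.1,0,0,0,0,1],[28.7,32.8,0,0,0,0,1],[43.3,36.1,0,0,0,0,1],[58.3,34.8,0,0,0,0,1]]
[[13.8,-6,0,0,0,0,1],[25.1,-15.8,0,0,0,0,1],[32.8,-28.7,0,0,0,0,1],[36.1,-43.4,0,0,0,0,1],[34.7,-58.3,0,0,0,0,1]]
[[-5.9,-13.8,-0,0,0,0,1],[-15.8,-25.1,-0,0,0,0,1],[-28.7,-32.8,-0,0,0,0,1],[-43.3,-36.2,-0,0,0,0,1],[-58.3,-34.8,-0.1,0,0,0,1]]
```

move_arm:
  motion:
    - [-13.7,5.6,0,0,0,0,1]
    - [-25,15.5,0,0,0,0,1]
    - [-32.7,28.4,0,0,0,0,1]
    - [-36,43,0,0,0,0,1]
    - [-34.6,58,0,0,0,0,1]

```text
clock: 22.28
tool_pos: [0.5866, 0.1204, 0.1838]
eef_rot: [0.763, -0.572, -0.115, -0.278]
contact_force: [4.8, -0.5, -0.2]
opening: 0.17
finger_force: 25.0
```

```bash
python3 circ.py|head -1; python3 - <<'E'
from h import *
s=r.get_state();f=s["contact_force"];print("axial,Y,V",f@a,f@Y,f@V,s["opening"])
E
```

```text
(np.float64(-47.2556085445711), np.float64(50.43910200737492), np.float64(0.02109423264186816)) [ 4.77534591 -0.47630534 -0.19891525] [ 0.11  0.7  -0.08  1.9  -1.    0.67 -1.96]
axial,Y,V -0.55100515339752 -4.751116873982916 -0.4401101221540828 0.17014265075532448
```

move_arm:
  motion:
    - [5.9,13.8,0,0,0,0,1]
    - [15.8,25.1,0,0,0,0,1]
    - [28.7,32.8,0,0,0,0,1]
    - [43.3,36.1,0,0,0,0,1]
    - [58.3,34.8,0,0,0,0,1]

```text
clock: 22.9
tool_pos: [0.5701, 0.0683, 0.1452]
eef_rot: [0.763, -0.571, -0.119, -0.278]
contact_force: [-2.6, 0.5, 7.2]
opening: 0.172
finger_force: 24.8
```

```bash
cat > st.py <<'E'
from circ import *
A=ang();s=r.get_state();f=s["contact_force"];th=np.radians(A[0]);fy,fv=f@Y,f@V
print("ang %.1f rad %.1f t %.4f"%A,"tang %.1f radial %.1f ax %.1f"%(-fy*np.sin(th)+fv*np.cos(th),fy*np.cos(th)+fv*np.sin(th),f@a),s["q"].round(2),s["clock"])
for n in("wrist","side","scene"):
    w=eyes.snapshot(n);c=w["frame"].astype(int).reshape(-1,3);W=cloud(w).reshape(-1,3)-hub;t=W@a;x=W@Y-C[0];v=W@V-C[1]
    br=(c[:,0]-c[:,2]>50)&(np.hypot(x,v)<.009)&(t>.01)&(t<.07)
    k=t[br]
    if len(k)>3:print(n,len(k),np.percentile(k,[50,90,97]).round(4),k.max().round(4))
E
python3 st.py
```

```text
ang 38.5 rad 48.0 t 0.0208 tang -4.8 radial -0.4 ax 6.0 [ 0.26  0.77 -0.15  1.93 -0.98  0.63 -1.85] 22.9
wrist 482 [0.0154 0.0233 0.0256] 0.028
side 30 [0.0257 0.0346 0.0371] 0.0371
scene 21 [0.0244 0.0313 0.033 ] 0.0338
```

move_arm:
  motion:
    - [13.8,-6,0,0,0,0,1]
    - [25.1,-15.8,0,0,0,0,1]
    - [32.8,-28.7,0,0,0,0,1]
    - [36.1,-43.4,0,0,0,0,1]
    - [34.7,-58.3,0,0,0,0,1]

```text
clock: 23.68
tool_pos: [0.6361, 0.0487, 0.1428]
eef_rot: [0.763, -0.573, -0.118, -0.275]
contact_force: [-4.6, -3.1, 1.6]
opening: 0.168
finger_force: 24.9
```

```bash
python3 st.py; python3 - <<'E'
from circ import *
d=np.load("s0.npz")
def tops(n,w):
    c=w["frame"].astype(int).reshape(-1,3);W=cloud(w).reshape(-1,3)-hub;t=W@a;x=W@Y-C[0];v=W@V-C[1]
    br=(c[:,0]-c[:,2]>50)&(np.hypot(x,v)<.009)&(t>.01)&(t<.07);k=t[br];print(n,len(k),np.percentile(k,[50,90,97]).round(4),k.max().round(4))
tops("b0",{k[2:]:d[k] for k in d if k[0]=="b"});tops("a0",{k[2:]:d[k] for k in d if k[0]=="a"})
for i in(1,2,4,5,6):tops("w%d"%i,dict(np.load("w%d.npz"%i)))
E
```

```text
ang 132.7 rad 46.0 t 0.0207 tang -4.4 radial -0.8 ax 3.7 [ 0.21  0.83 -0.07  1.73 -0.88  0.76 -1.98] 23.675
wrist 281 [0.0364 0.0373 0.0378] 0.0384
side 33 [0.0281 0.0372 0.0397] 0.0397
scene 25 [0.0255 0.0344 0.0356] 0.0365
b0 25 [0.0254 0.0325 0.0337] 0.0338
a0 15 [0.0219 0.0293 0.0305] 0.031
w1 213 [0.0159 0.0318 0.0328] 0.0336
w2 612 [0.0187 0.0319 0.0324] 0.0334
w4 935 [0.019  0.0318 0.0324] 0.0335
w5 315 [0.0166 0.0319 0.0326] 0.0335
w6 947 [0.0197 0.0318 0.0324] 0.0333
```

Stem up 5.3 mm after 267° of turning, with all three cameras agreeing. That puts the end of the slack near 76°. Continuing.

move_arm:
  motion:
    - [-5.9,-13.8,0,0,0,0,1]
    - [-15.8,-25.1,0,0,0,0,1]
    - [-28.7,-32.8,0,0,0,0,1]
    - [-43.3,-36.2,0,0,0,0,1]
    - [-58.3,-34.8,0,0,0,0,1]

```text
clock: 24.45
tool_pos: [0.6526, 0.1021, 0.1821]
eef_rot: [0.763, -0.573, -0.115, -0.276]
contact_force: [0.6, -5.1, -3.7]
opening: 0.176
finger_force: 24.9
```

move_arm:
  motion:
    - [-13.8,5.9,0,0,0,0,1]
    - [-25.1,15.8,0,0,0,0,1]
    - [-32.8,28.7,0,0,0,0,1]
    - [-36.1,43.3,0.1,0,0,0,1]
    - [-34.7,58.3,0.1,0,0,0,1]

```text
clock: 25.08
tool_pos: [0.5883, 0.1213, 0.1845]
eef_rot: [0.763, -0.572, -0.115, -0.279]
contact_force: [5.8, -2.2, 1.0]
opening: 0.171
finger_force: 24.9
```

```bash
python3 st.py
```

```text
ang -49.5 rad 50.6 t 0.0209 tang -4.7 radial -4.1 ax 1.3 [ 0.15  0.7  -0.15  1.9  -0.94  0.63 -2.01] 25.075
wrist 1056 [0.0291 0.0419 0.0424] 0.0432
side 8 [0.0193 0.0232 0.0245] 0.0251
```

move_arm:
  motion:
    - [5.9,13.8,0,0,0,0,1]
    - [15.8,25.1,0,0,0,0,1]
    - [28.7,32.8,0,0,0,0,1]
    - [43.3,36.1,0,0,0,0,1]
    - [58.3,34.8,0,0,0,0,1]

```text
clock: 25.85
tool_pos: [0.5698, 0.0686, 0.145]
eef_rot: [0.763, -0.571, -0.12, -0.278]
contact_force: [-4.9, -3.8, 11.3]
opening: 0.171
finger_force: 24.7
```

move_arm:
  motion:
    - [13.8,-6,0,0,0,0,1]
    - [25.1,-15.8,0,0,0,0,1]
    - [32.8,-28.7,0,0,0,0,1]
    - [36.1,-43.4,0,0,0,0,1]
    - [34.7,-58.3,0,0,0,0,1]

```text
clock: 26.48
tool_pos: [0.6361, 0.0487, 0.1426]
eef_rot: [0.763, -0.573, -0.118, -0.275]
contact_force: [-4.4, -5.2, 2.6]
opening: 0.178
finger_force: 24.8
```

```bash
python3 st.py
```

```text
ang 132.6 rad 46.0 t 0.0205 tang -4.6 radial 0.5 ax 5.6 [ 0.24  0.83 -0.11  1.73 -0.84  0.73 -2.01] 26.475
wrist 583 [0.043  0.0471 0.0475] 0.0481
side 42 [0.0309 0.0454 0.0482] 0.05
scene 33 [0.0311 0.0441 0.046 ] 0.0471
```

Stem at about 15.2 mm, so another 170° is needed: one full quarter, then 81°.

move_arm:
  motion:
    - [-5.9,-13.8,0,0,0,0,1]
    - [-15.8,-25.1,0,0,0,0,1]
    - [-28.7,-32.8,0,0,0,0,1]
    - [-43.3,-36.2,0,0,0,0,1]
    - [-58.3,-34.8,0,0,0,0,1]

```text
clock: 27.25
tool_pos: [0.6527, 0.102, 0.1819]
eef_rot: [0.763, -0.573, -0.115, -0.276]
contact_force: [1.0, -5.8, -0.9]
opening: 0.171
finger_force: 24.9
```

move_arm:
  motion:
    - [-13.8,5.9,0,0,0,0,1]
    - [-25.1,15.8,0,0,0,0,1]
    - [-32.8,28.7,0,0,0,0,1]
    - [-36.1,43.3,0,0,0,0,1]
    - [-35.6,50.8,0,0,0,0,1]

```text
clock: 27.88
tool_pos: [0.5942, 0.1233, 0.1866]
eef_rot: [0.763, -0.572, -0.116, -0.278]
contact_force: [2.9, -2.2, 6.5]
opening: 0.167
finger_force: 24.8
```

```bash
python3 st.py
```

```text
ang -57.1 rad 50.5 t 0.0207 tang -4.2 radial 0.3 ax 6.1 [ 0.16  0.71 -0.17  1.88 -0.91  0.64 -2.05] 27.875
wrist 1218 [0.039  0.0518 0.0524] 0.0533
```

Stem at +20.0 mm. Releasing and backing off along the stem axis.

move_arm:
  motion:
    - [0,0,0,0,0,0,0.6]
    - [0,0,0,0,0,0,0.6]
    - [0,0,0,0,0,0,0.6]
    - [0,0,-20,0,0,0,0.6]
    - [0,0,-45,0,0,0,0.6]

```text
clock: 28.65
tool_pos: [0.5859, 0.0979, 0.2219]
eef_rot: [0.763, -0.572, -0.118, -0.277]
contact_force: [-0.3, 0.8, 0.3]
opening: 0.395
finger_force: 0.0
```

move_arm:
  motion:
    - [0,0,-25,0,0,0,0.6]
    - [0,0,-50,0,0,0,0.6]
    - [0,0,-75,0,0,0,0.6]
    - [0,0,-100,0,0,0,0.6]
    - [0,0,-100,0,0,0,0.6]

```text
clock: 29.28
tool_pos: [0.5736, 0.0407, 0.3049]
eef_rot: [0.763, -0.573, -0.115, -0.277]
contact_force: [-0.0, 0.6, -1.0]
opening: 0.4
finger_force: 0.0
```

```bash
python3 st.py
```

```text
ang -55.6 rad 49.2 t 0.1665 tang 0.2 radial 0.1 ax -1.2 [ 0.24  0.54 -0.05  1.76 -0.74  0.96 -2.18] 29.275
wrist 272 [0.0272 0.0518 0.0526] 0.0535
side 47 [0.0359 0.0507 0.0534] 0.0542
scene 9 [0.0311 0.0501 0.0508] 0.0511
```

```bash
python3 -c "
from plant import finish_job
print(finish_job())"
```

```text
the job is handed in; nothing more can be done
None
```

The job is handed in: the locking pin lies in the tray, the stem measured about 20 mm up (two turns) after release, and the gripper is clear; the judging result was not shown to me.

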